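# Work the seized bolt of the specimen lock box free and take out the cup

## Task

The slide bolt on the front of the grey lock box has seized with rust: work it with short push-and-pull strokes until it runs, never wrenching it past a catch by brute force, and draw it all the way back toward the front. Then slide the cover fully open, lift the specimen cup out of the box, keeping it upright, and stand it gently on the table clear of the box. Leave the bolt drawn and the cover open, and do not disturb the other things.

Things in the scene. Friction and masses are not known exactly. Their poses are not given: they have to be found in the camera images.
- lockbox: Grey steel box fixed on the table, 160 deep (x) x 280 wide (y) x 84 mm high. Origin at table level, 60 mm behind its front face, mid-width; x points front to back, y left, z up. Right half: a well (inside x 0 to 90, y -134 to -4, floor z 6 mm) under a sliding cover; left half solid. Dark bolt casing on the front shelf: x -56 to -10, y -100 to -40, top z 107 mm.
- bolt (a joint): Slide bolt, m: grows as it is drawn to the front (box -x); starts near 0, stop at 0.036. Friction 5 N. Seized: catches hard at 0.007, more pull is no use. Push it back till it stops (-0.004 to -0.006, 15 N; a short push may not count), pull till it stops: catches shift to 0.0085, 0.0095, then after about 3 such strokes it runs freely. Below 0.02 its nose locks the cover.
- catch (a joint): The rust catch hidden in the casing (not visible, cannot be touched), m: how far the rust has been worked loose. 0 seized; it grows about 0.005 with every full pull and every full push of the bolt, never falls, and ends at 0.032, where the bolt runs freely. A brute pull of 60 N or more could break the bolt past it instead: that counts as damage.
- bolt_grip (a point): Grip point on the dark upright tab at the bolt's near end, in front of the box; moves with the bolt. Tab 10 mm thick (box x), 24 mm wide (box y), from 42 mm below to 18 mm above this point. A 9 mm rod runs 34 mm below this point from the tab to the casing, whose face is 36 mm behind the tab at joint 0. Axes as the box's.
- cover (a joint): How far the cover is slid open, m: 0 shut, 0.128 fully open against its stop. Slides along the box's +y (left), friction about 3 N, stays where left.
- cover_grip (a point): Grip point on the dark upright tab on the cover; moves with the cover. Tab 10 mm thick (box y, the sliding direction), 40 mm long (box x), from 28 mm below (the cover's top) to 16 mm above this point. A 22 mm high steel staple stands at the cover's front edge, 44 mm in front of this point. Axes as the box's.
- cup_center (a point): Centre, half-way up, of the white-lidded specimen cup standing upright in the well under the cover: 72 mm high, body 50 mm wide, lid 55 mm wide (its top 14 mm), 0.06 kg. Its z axis points up through the lid. Its top lies 6 mm under the cover.
- dropper_bottle: Bystander: brown dropper bottle, 33 mm wide, 106 mm high, standing; origin at the centre of its underside.
- label_roll: Bystander: white roll of labels lying flat, 72 mm across, 30 mm high; origin at the centre of its underside.
- tape_roll: Bystander: tan roll of tape lying flat, 58 mm across, 19 mm high; origin at the centre of its underside.
- cup: The same specimen cup; origin at the centre of its underside.

How it is judged:
On the way, in this order (a step that is already met when the one before it is completed fails the run):
1. the bolt has been worked free and drawn back (value of joint bolt above 0.032 m), for 0.2 s.
2. the cover is slid open (value of joint cover above 0.118 m), for 0.2 s.
At the end, for the whole second after the job is handed in: The bolt is drawn to at least 32 of its 36 mm, the cover is open to at least 118 of its 128 mm, and the cup stands still and upright (within 0.1 rad) on the table outside the box (value of joint bolt above 0.032 m and value of joint cover above 0.118 m and height (world z) of cup_center between 0.032 and 0.0395 m and angle between cup_center's own z axis and vertical below 0.1 rad and linear speed of cup below 0.02 m/s and (x of cup_center in the frame of lockbox below -0.085 m or x of cup_center in the frame of lockbox above 0.12 m or y of cup_center in the frame of lockbox below -0.165 m or y of cup_center in the frame of lockbox above 0.165 m)); the robot touches nothing.
It fails at once if the bolt was wrenched past a rust catch by force (drawn over 16 mm while the rust was not worked loose) (value of joint bolt above 0.016 m and value of joint catch below 0.029 m).
It fails at once if a bystander was moved more than 30 mm (distance of any of dropper_bottle, label_roll, tape_roll from where it was at the start of the episode above 0.03 m).
It fails at once if the cup was tipped more than 0.6 rad (angle between cup_center's own z axis and vertical above 0.6 rad).
It fails at once if the cup was dropped or flung (over 1 m/s) (linear speed of cup above 1 m/s).
It also fails if it takes over 64 s, if anything falls off the work surface, if the arm or the gripper's body presses on something with over 40 N, if the wrist force passes 120 N, or if a joint passes its speed limit or range.

## Robot

A 7-joint arm with a two-finger parallel gripper is mounted at the origin on a cart in front of the work surface, level with it; the furniture and walls round the work are solid. World frame = base frame: x ahead of the robot, y to its left, z up, the work surface at z = 0. Lengths are in m, angles in rad, forces in N, time in s.
With the tool pointing down it reaches from about 0.425 to 0.875 m from the base axis. Payload 4.7 kg.
Tool frame: the origin (TCP) lies between the finger pads; the fingertips stand 14 mm ahead of it and the grasp point (between the pads) lies 5 mm behind it; x points along the fingers, z is the direction in which the jaws open and shut, and the axes are right-handed (so a half turn about x gives the same grasp; the last joint's range is limited). The gripper opens to 85 mm and grips with 20 to 120 N. Pads are 22 mm wide; open, the fingers measure 114 mm over their backs; the gripper's body (76 mm by 85 mm) begins 54 mm behind the grasp point. The pads swing forward as they close: fully open they stand 13 mm farther back than shut.
Start: joints at [1.298, 0.321, -0.07, 1.45, 0.023, 1.371, -0.057], TCP at [0.184, -0.623, 0.218] pointing down, gripper open.
Joint ranges: [-2.86, 2.86], [-0.3, 2.09], [-1.38, 1.24], [0.06, 2.45], [-1.56, 4.7], [0.09, 2.05], [-2.69, 2.69]. Speed limits (rad/s): [2.57, 2.57, 3.14, 3.14, 3.14, 3.14, 3.14].

## Interface

Orientations are given as a rotation vector (axis times angle).
In Python, from rig import ctrl gives the robot as it stands.
- The arm moves only by the shell command python3 -m inch 'ROWS'. ROWS is JSON, a list of rows, each a list of 7 numbers: the opening in per cent of the stroke, from 0 (shut) to 100 (fully open), then the shift along the tool's x, y, z in cm, then the turn, a rotation vector about the tool's x, y, z in rad. A call has 1 to 5 rows; each row shifts and turns the commanded pose from where the row before left it, along the tool's axes as they then stand; what a row does not reach is not made up. A row lasts 1/12 s, in which the tool goes at most 41.7 mm and 7.16 degrees, less where a joint would pass 70% of its speed; a pose out of reach is approached as far as the arm can. A call with a gripper value outside its range is refused whole. The fingers move at their own pace and stop on an object; the grip force is fixed at half the most. Time passes only in rows, so rows that do not move let the fingers close. It gives the time, the measured TCP pose, the force and the opening at its end, in the units of the state.
- ctrl.get_obs(): the state, without advancing time (a new reading comes with each control period).
- ctrl.capture(name): name is "side" or "top"; returns the picture (384x512x3 uint8, blue, green, red); there is no depth.
- ctrl.calibration(name): a dict with "fov_y" (degrees; the focal length in pixels is half the picture's height over the tangent of half this angle, whatever the lens; pixels are square), "cx", "cy" (the principal point, pixels), "camera_from_world" (4x4, takes a point from world to camera coordinates). Camera axes: x right, y up, looking along -z (the intrinsics and any distortion apply to the point x, -y, -z); pixel columns grow to the right and rows downward; lengths in m; the calibration is good to about 2 mm. A picture is of the moment at which its call begins. calibration takes no time and is no camera call.
- ctrl.finish_job(): hands the job in, once; it reports no verdict.
The state is a dict: "time_s": time; "joint_positions": joint angles; "qd": joint speeds; "joint_torque": joint torques, N m; "tcp_pos": TCP position; "ee_rot": TCP orientation; "contact_force": force on the tool from outside, world axes, zero at the start; "moment": the same for the moment, N m; "width": finger opening in m.
Only numpy, scipy, OpenCV 4.12 (cv2) and the standard library are available. Lean on these libraries where they do the work, as an engineer would, in place of code of your own. Each camera call takes 0.05 s, during which the arm holds its last target.

## Working session

There is one attempt and no reset: what is moved stays moved. The work goes in short steps, Python scripts to look and compute and a shell command to move; the robot and the scene stay as the last step left them, time stands still between calls to the robot, and variables do not carry over. Pictures are saved under pics/ and viewed, and the job is handed in when it is done.

```bash
ls; mkdir -p pics
python3 - <<'E'
from rig import ctrl
import cv2, numpy as np
np.set_printoptions(precision=4,suppress=True)
o=ctrl.get_obs()
print({k:np.round(v,4) for k,v in o.items()})
for n in ("side","top"):
    im=ctrl.capture(n); cv2.imwrite(f"pics/{n}0.png",im)
    c=ctrl.calibration(n); print(n,c)
E
```

```text
pics
{'time_s': np.float64(0.0), 'joint_positions': array([ 1.2981,  0.3218, -0.0701,  1.4517,  0.0226,  1.3708, -0.0569]), 'qd': array([-0.0019, -0.0008,  0.0012,  0.0006, -0.0012,  0.0004,  0.0004]), 'joint_torque': array([ -0.    , -49.3582,  -0.3821, -31.433 ,   0.0131,   0.0113,
        -0.    ]), 'tcp_pos': array([ 0.1837, -0.6229,  0.2165]), 'ee_rot': array([ 0.9965,  1.333 , -0.9947]), 'contact_force': array([ 0.4133,  0.228 , -0.7293]), 'moment': array([ 0.0044,  0.0215, -0.0035]), 'width': np.float64(0.0853)}
side {'fov_y': 49.32843671273792, 'cx': 252.2227743966773, 'cy': 195.71391371725775, 'camera_from_world': array([[-0.9675, -0.2526, -0.0135,  0.5473],
       [ 0.1441, -0.5942,  0.7913, -0.1247],
       [-0.2079,  0.7636,  0.6113, -1.3081],
       [ 0.    ,  0.    ,  0.    ,  1.    ]])}
top {'fov_y': 47.706902236176205, 'cx': 256.4701934375761, 'cy': 190.0448011102448, 'camera_from_world': array([[ 0.0267, -0.9994,  0.0206,  0.0251],
       [ 0.9964,  0.0283,  0.0795, -0.5406],
       [-0.08  ,  0.0184,  0.9966, -1.3105],
       [ 0.    ,  0.    ,  0.    ,  1.    ]])}
```

View pics/side0.png

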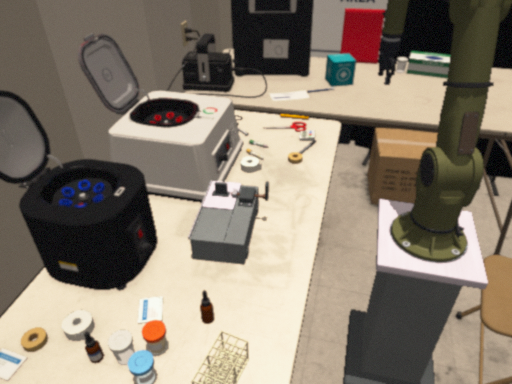

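View pics/top0.png

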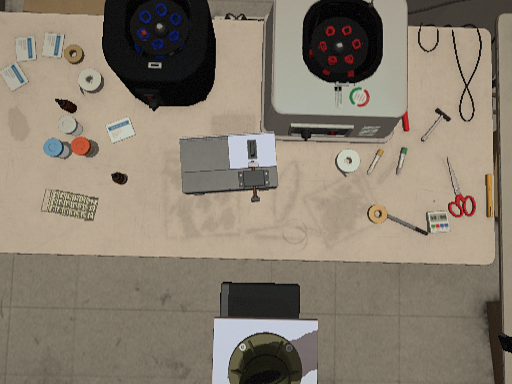

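```bash
cat > h.py <<'E'
from rig import ctrl
import cv2, numpy as np
from scipy.spatial.transform import Rotation as R
np.set_printoptions(precision=4,suppress=True)
CAL={n:ctrl.calibration(n) for n in ("side","top")}
def K(n):
    c=CAL[n]; f=192/np.tan(np.radians(c['fov_y'])/2); return f,c['cx'],c['cy'],c['camera_from_world']
def proj(n,p):
    f,cx,cy,T=K(n); q=T[:3,:3]@np.asarray(p,float)+T[:3,3]; return np.array([cx+f*q[0]/-q[2], cy-f*q[1]/-q[2]])
def ray(n,uv):
    f,cx,cy,T=K(n); d=np.array([(uv[0]-cx)/f,-(uv[1]-cy)/f,-1]); Rm=T[:3,:3]; return -Rm.T@T[:3,3], Rm.T@d
def onz(n,uv,z):
    o,d=ray(n,uv); return o+d*(z-o[2])/d[2]
def crop(n,u0,v0,u1,v1,s,name,im=None):
    im=ctrl.capture(n) if im is None else im
    cv2.imwrite(name,cv2.resize(im[v0:v1,u0:u1],None,fx=s,fy=s,interpolation=cv2.INTER_CUBIC)); return im
def tri(a,b):
    (o1,d1),(o2,d2)=ray("top",a),ray("side",b)
    A=np.stack([d1,-d2],1); t=np.linalg.lstsq(A,o2-o1,rcond=None)[0]
    p,q=o1+d1*t[0],o2+d2*t[1]; return (p+q)/2, np.linalg.norm(p-q)
E
python3 - <<'E'
from h import *
a=cv2.imread('pics/side0.png'); b=cv2.imread('pics/top0.png')
crop('side',180,170,280,270,6,'pics/s0c.png',a); crop('top',165,115,295,215,6,'pics/t0c.png',b)
for n in CAL: print(n,proj(n,[0.184,-0.623,0.217]),proj(n,[0,0,0]),-K(n)[3][:3,:3].T@K(n)[3][:3,3])
for uv in [(181,139),(275,130),(278,187),(187,195)]: print(onz('top',uv,.084))
E
```

```text
side [381.838   85.8974] [427.1664 235.5773] [0.2755 1.063  0.9057]
top [511.1274 328.6499] [264.7767 369.1786] [0.4331 0.0645 1.3486]
[0.6789 0.2669 0.084 ]
[ 0.7143 -0.0089  0.084 ]
[ 0.5454 -0.0217  0.084 ]
[0.5145 0.2428 0.084 ]
```

View pics/s0c.png

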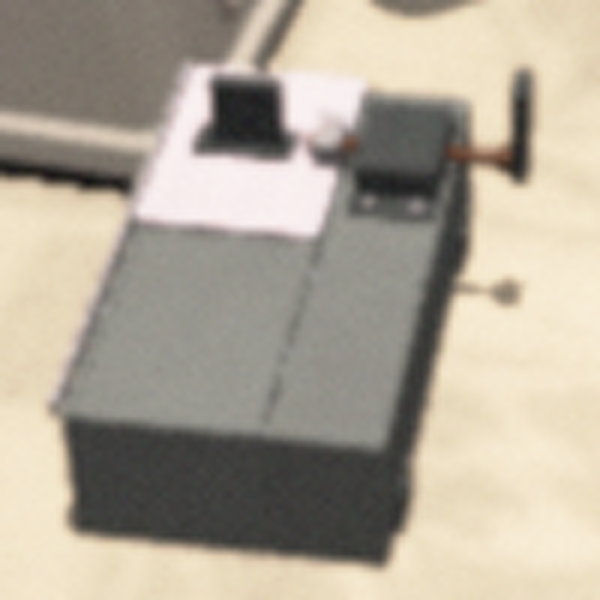

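View pics/t0c.png

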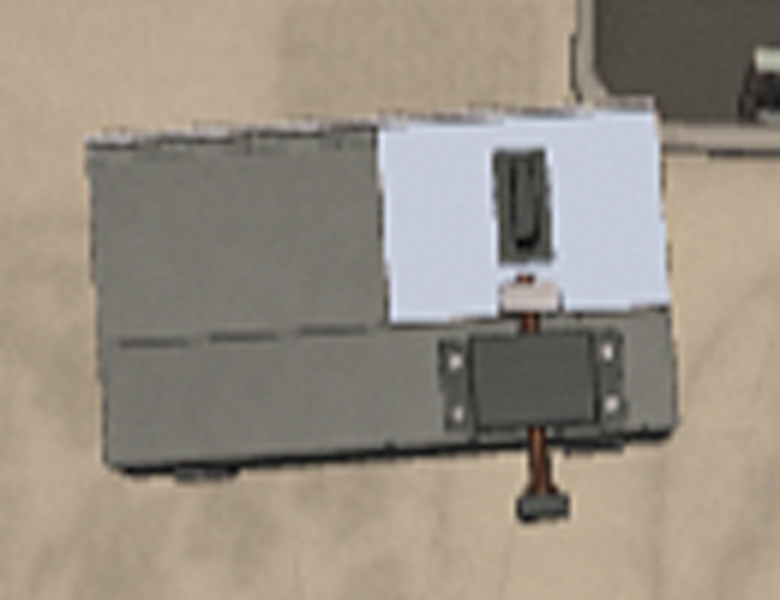

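Run:
```python
from h import *
from scipy.optimize import least_squares
def t(u,v): return (u/6+165-.4,v/6+115-.4)
def s(u,v): return (u/6+180-.4,v/6+170-.4)
obs=[('top',t(88,140),(.1,.14,.084)),('top',t(675,432),(-.06,-.14,.084)),('top',t(107,464),(-.06,.14,.084)),
 ('side',s(60,408),(.1,.14,.084)),('side',s(388,445),(-.06,.14,.084)),
 ('side',s(75,528),(.1,.14,0)),('side',s(385,560),(-.06,.14,0))]
def w(p,b): c,sn=np.cos(p[2]),np.sin(p[2]); return np.array([p[0]+c*b[0]-sn*b[1],p[1]+sn*b[0]+c*b[1],b[2]])
f=lambda p: np.concatenate([proj(n,w(p,b))-uv for n,uv,b in obs])
r=least_squares(f,[.59,.12,.08]); print(r.x,r.fun.reshape(-1,2))
p=r.x
def inv(q): 
    c,sn=np.cos(p[2]),np.sin(p[2]); d=q-[p[0],p[1],0]; return np.array([c*d[0]+sn*d[1],-sn*d[0]+c*d[1],q[2]])
for nm,a,b in [('bolt tab top',t(543,498),s(523,72)),('cover tab top',t(524,200),s(246,80)),
   ('casing top FR', t(597,428),s(470,105)),('staple',t(530,295),s(330,125))]:
    q,e=tri(a,b); print(nm,q,e,inv(q))
for nm,a in [('label',(348,160)),('tape',(377,213)),('bottle',(119,178))]: print(nm,onz('top',a,.02))
```

```text
[0.594  0.1214 0.0866] [[ 0.874   0.1389]
 [ 1.458   0.0935]
 [ 0.2439  0.3276]
 [-0.9342  0.2631]
 [-0.4677  0.1748]
 [-0.4282  0.8644]
 [ 0.7761  1.7345]]
bolt tab top [0.5068 0.0454 0.1544] 0.0025356921129479357 [-0.0935 -0.0682  0.1544]
cover tab top [0.6507 0.0582 0.1336] 0.0017714785195506511 [ 0.051  -0.0678  0.1336]
casing top FR [0.5427 0.0195 0.1087] 0.004961353267733734 [-0.0599 -0.097   0.1087]
staple [0.6082 0.0537 0.1084] 0.00033977570345998927 [ 0.0082 -0.0686  0.1084]
label [ 0.6413 -0.2413  0.02  ]
tape [ 0.4796 -0.3325  0.02  ]
bottle [0.5648 0.461  0.02  ]
```

```bash
cat >> h.py <<'E'
BX=np.array([.594,.1214,.0866])
def bw(b): c,s=np.cos(BX[2]),np.sin(BX[2]); return np.array([BX[0]+c*b[0]-s*b[1],BX[1]+s*b[0]+c*b[1],b[2]])
def wb(q): 
    c,s=np.cos(BX[2]),np.sin(BX[2]); d=np.asarray(q)-[BX[0],BX[1],0]; return np.array([c*d[0]+s*d[1],-s*d[0]+c*d[1],q[2]])
def st(): 
    o=ctrl.get_obs(); M=R.from_rotvec(o['ee_rot']); return o,o['tcp_pos'],M
def delta(target,yaw=None,from_pose=None):
    """shift (cm, tool axes) from current pose to world target; turn to tool x down, z at world yaw"""
    o,p,M=st(); print('shift cm',M.inv().apply(np.asarray(target)-p)*100,'dist',np.linalg.norm(target-p))
    if yaw is not None:
        best=None
        for y in (yaw,yaw+np.pi):
            z=np.array([np.cos(y),np.sin(y),0]); x=np.array([0,0,-1.]); G=R.from_matrix(np.stack([x,np.cross(z,x),z],1))
            rv=(M.inv()*G).as_rotvec()
            print('turn',rv,'deg',np.degrees(np.linalg.norm(rv)))
def show():
    o,p,M=st(); m=M.as_matrix(); print('t',round(float(o['time_s']),2),'tcp',p,'box',wb(p),'F',o['contact_force'],'w',round(float(o['width']),4)); print('x',m[:,0],'z',m[:,2]); print('q',o['joint_positions'])
E
python3 - <<'E'
from h import *
show(); o,p,M=st(); print('yaxis',M.as_matrix()[:,1])
g=bw([-.0945,-.069,.22]); print(g); delta(g,BX[2])
delta(np.array([.4,-.3,.22]))
E
```

```text
t 0.1 tcp [ 0.1837 -0.623   0.2166] box [-0.4732 -0.7061  0.2166] F [ 0.4548 -0.0174  0.0722] w 0.0854
x [-0.0006  0.0016 -1.    ] z [ 0.2829 -0.9591 -0.0017]
q [ 1.2981  0.3218 -0.0701  1.4516  0.0226  1.3708 -0.0569]
yaxis [ 0.9591  0.2829 -0.0001]
[0.5058 0.0445 0.22  ]
shift cm [ -0.2477  49.781  -54.9069] dist 0.7411463122338801
turn [-1.3706 -0.0015 -0.0011] deg 78.52825053625553
turn [ 1.771  -0.0012  0.0016] deg 101.47183777061268
shift cm [ -0.2978  29.8855 -24.8595] dist 0.3887445972543803
```

```bash
python3 -m inch '[[40,0,3.7,-0.6,-0.06,0,0],[40,0,3.7,-0.6,-0.06,0,0],[40,0,3.7,-0.6,-0.06,0,0],[40,0,3.7,-0.6,-0.06,0,0],[40,0,3.7,-0.6,-0.06,0,0]]'
python3 -m inch '[[40,0,3.6,-0.6,-0.06,0,0],[40,0,3.6,-0.6,-0.06,0,0],[40,0,3.6,-0.6,-0.06,0,0],[40,0,3.6,-0.6,-0.06,0,0],[40,0,3.6,-0.6,-0.06,0,0]]'
python3 -m inch '[[40,0,3.4,-0.6,-0.06,0,0],[40,0,3.4,-0.6,-0.06,0,0],[40,0,3.4,-0.6,-0.06,0,0],[40,0,3.4,-0.6,-0.06,0,0],[40,0,3.4,-0.6,-0.06,0,0]]'
python3 - <<'E'
from h import *
show();g=bw([-.0945,-.069,.22]); delta(g,BX[2])
E
```

```text
time_s: 0.52
tcp_pos: [0.3426, -0.5218, 0.217]
ee_rot: [0.765, 1.433, -0.765]
contact_force: [0.7, 0.4, 0.9]
width: 0.0344
time_s: 0.93
tcp_pos: [0.4592, -0.3822, 0.2171]
ee_rot: [0.533, 1.505, -0.533]
contact_force: [0.3, -0.8, -0.4]
width: 0.0338
time_s: 1.35
tcp_pos: [0.5239, -0.223, 0.2171]
ee_rot: [0.299, 1.551, -0.299]
contact_force: [0.9, 0.0, 0.2]
width: 0.0342
t 1.35 tcp [ 0.5239 -0.223   0.2171] box [-0.0996 -0.3371  0.2171] F [0.8767 0.0136 0.2224] w 0.0342
x [-0.0004  0.0002 -1.    ] z [ 0.9283 -0.3717 -0.0005]
q [ 0.785   0.1814 -0.4835  1.6427  0.0862  1.3393 -0.0925]
shift cm [ -0.2792  24.1593 -11.6238] dist 0.2681158831823151
turn [-0.4675 -0.0005 -0.0002] deg 26.785141304882714
turn [ 2.6741 -0.0003  0.0006] deg 153.21487470233953
```

```bash
python3 -m inch '[[40,0,3.3,-0.7,-0.0584,0,0],[40,0,3.3,-0.7,-0.0584,0,0],[40,0,3.3,-0.7,-0.0584,0,0],[40,0,3.3,-0.7,-0.0584,0,0]]'
python3 -m inch '[[40,0,3.3,-0.7,-0.0584,0,0],[40,0,3.3,-0.7,-0.0584,0,0],[40,0,3.3,-0.7,-0.0584,0,0],[40,0,3.3,-0.7,-0.0584,0,0],[40,0,0,0,0,0,0]]'
python3 - <<'E'
from h import *
show();g=bw([-.0945,-.069,.22]); delta(g,BX[2])
a=crop('top',200,130,310,220,7,'pics/t1.png'); crop('side',210,120,310,220,6,'pics/s1.png')
E
```

```text
time_s: 1.68
tcp_pos: [0.5352, -0.0889, 0.2172]
ee_rot: [0.116, 1.568, -0.116]
contact_force: [0.1, 0.4, 0.8]
width: 0.0344
time_s: 2.1
tcp_pos: [0.5137, 0.0514, 0.2178]
ee_rot: [-0.073, 1.57, 0.078]
contact_force: [-0.4, 0.8, 0.2]
width: 0.0346
t 2.1 tcp [0.5137 0.0514 0.2178] box [-0.0861 -0.0628  0.2178] F [-0.381   0.8202  0.1795] w 0.0346
x [-0.0005  0.003  -1.    ] z [ 0.9953  0.0964 -0.0002]
q [ 0.5456  0.0775 -0.7225  1.757   0.0496  1.3268 -0.0909]
shift cm [-0.2242 -0.6084 -0.8475] dist 0.010670987443760967
turn [ 0.0099 -0.0003 -0.003 ] deg 0.5953783529819423
turn [-3.1317  0.0048 -0.0004] deg 179.43095110054264
```

View pics/t1.png

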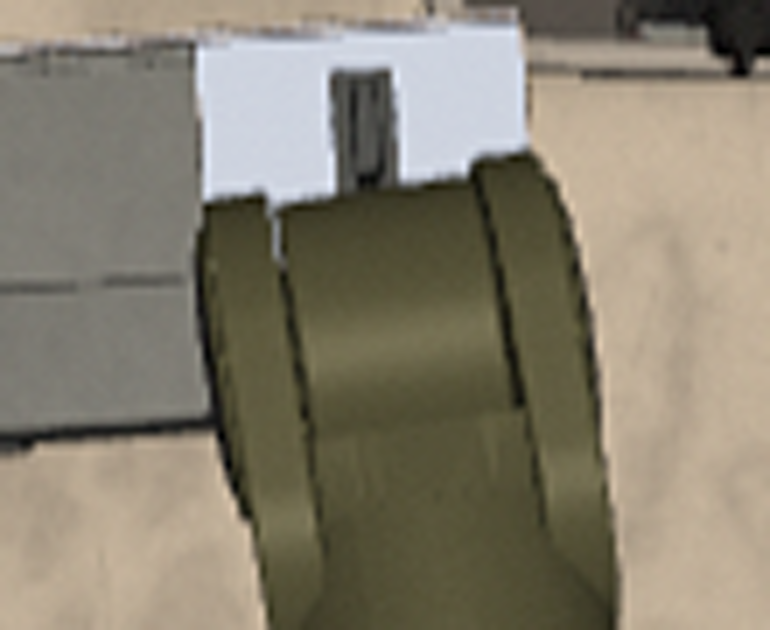

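View pics/s1.png

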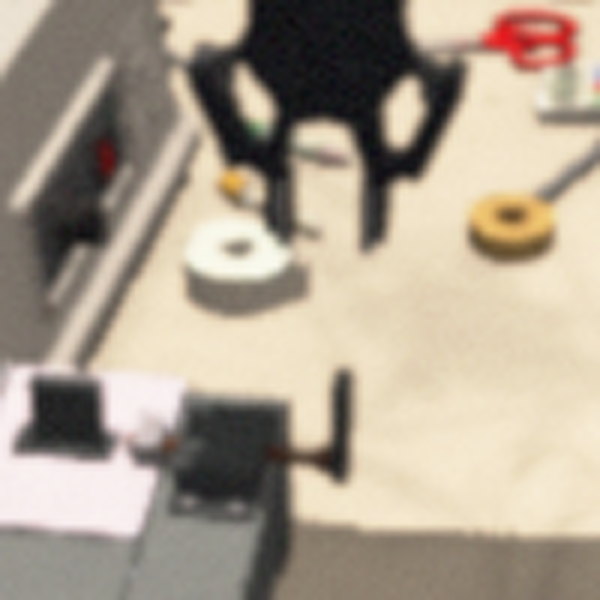

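Run:
```python
from h import *
o,p,M=st()
for s in (-1,1):
    q=p+M.apply([.014,0,s*.0215]); print(s,(proj('side',q)-[210,120]+.4)*6)
for x in(-.0995,-.0895): print((proj('side',bw([x,-.069,.152]))-[210,120]+.4)*6)
```

```text
-1 [368.045  292.0371]
1 [283.116  284.9576]
[352.4562 375.6351]
[333.137  373.9284]
```

Run:
```python
from h import *
a=crop('side',235,125,295,205,9,'pics/s2.png')
print([(proj('side',st()[1])-[235,125]+.4)*9])
```

```text
[array([263.6706, 349.8942])]
```

View pics/s2.png

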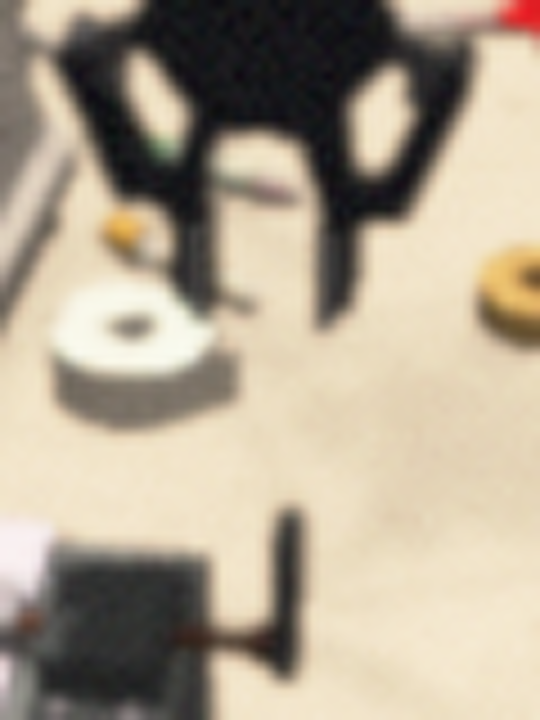

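```bash
python3 - <<'E'
from h import *
o,p,M=st()
for h in (.1,.2,.3): print((proj('top',p+[0,0,h])-[200,130]+.4)*7)
E
python3 -m inch '[[40,1.5,-0.4,-0.2,0.01,0,0],[40,1.5,-0.2,-0.3,0,0,0],[40,1.5,0,-0.3,0,0,0],[40,0,0,0,0,0,0],[40,0,0,0,0,0,0]]'
python3 - <<'E'
from h import *
show()
a=crop('side',235,125,295,205,9,'pics/s3.png')
print([(proj('side',st()[1])-[235,125]+.4)*9])
E
```

```text
[406.9674 424.6431]
[414.6118 398.9586]
[424.0801 367.1456]
time_s: 2.67
tcp_pos: [0.5078, 0.0344, 0.172]
ee_rot: [-0.056, 1.572, 0.055]
contact_force: [0.2, -0.2, 0.0]
width: 0.0341
t 2.67 tcp [0.5078 0.0344 0.172 ] box [-0.0934 -0.0792  0.172 ] F [ 0.2286 -0.2207  0.0305] w 0.0341
x [-0.0018 -0.0001 -1.    ] z [ 0.9975  0.0705 -0.0018]
q [ 0.5563  0.0949 -0.707   1.8347  0.065   1.2371 -0.0993]
[array([287.8902, 450.2936])]
```

View pics/s3.png

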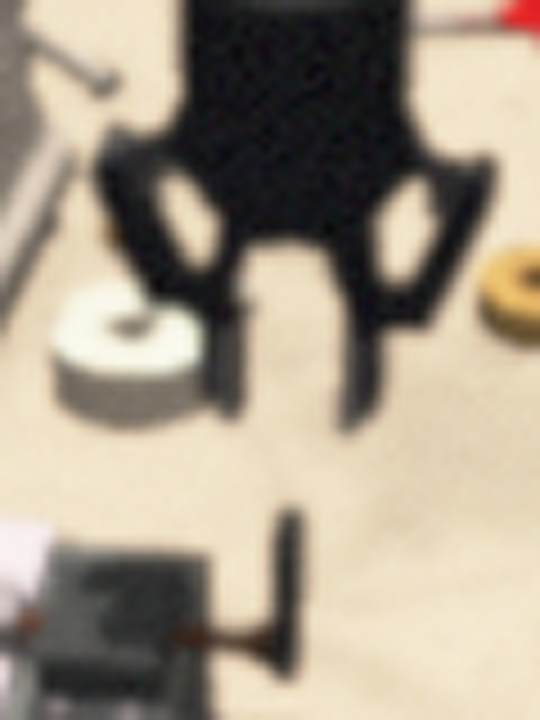

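```bash
python3 -m inch '[[40,1.0,0.4,0,-0.008,0,0],[40,1.0,0.5,0,-0.008,0,0],[40,0,0,0,0,0,0],[40,0,0,0,0,0,0]]'
python3 - <<'E'
from h import *
show(); delta(bw([-.0945,-.069,.129]),BX[2])
a=crop('side',235,125,295,205,9,'pics/s4.png')
print([(proj('side',st()[1])-[235,125]+.4)*9])
E
```

```text
time_s: 3.05
tcp_pos: [0.5069, 0.0457, 0.1519]
ee_rot: [-0.071, 1.571, 0.071]
contact_force: [0.8, 0.7, -0.1]
width: 0.034
t 3.05 tcp [0.5069 0.0457 0.1519] box [-0.0933 -0.0679  0.1519] F [ 0.7895  0.6522 -0.0805] w 0.034
x [-0.0015  0.0002 -1.    ] z [ 0.9959  0.0905 -0.0014]
q [ 0.5394  0.1152 -0.7182  1.8599  0.0808  1.1973 -0.1145]
shift cm [ 2.2895 -0.1084 -0.1175] dist 0.022950866016215342
turn [ 0.004  -0.0014 -0.0003] deg 0.24516592396790485
turn [-3.1376  0.0005 -0.0023] deg 179.76985907275898
[array([284.2535, 517.0813])]
```

View pics/s4.png

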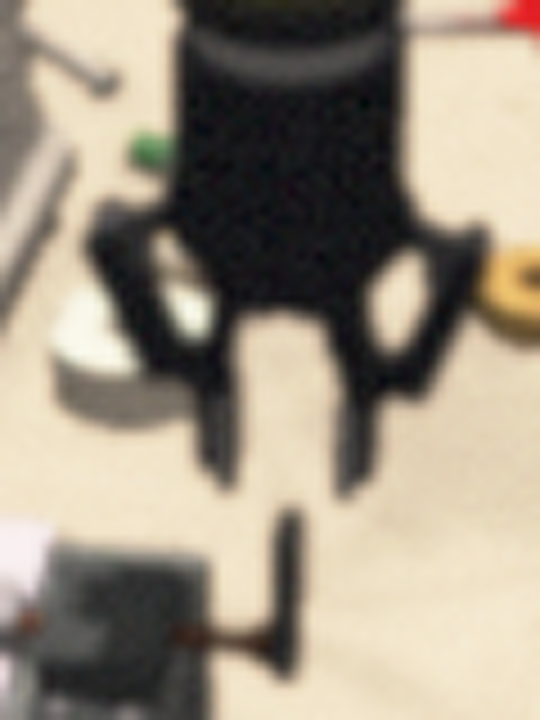

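Run:
```python
from h import *
o,p,M=st()
f=lambda q:(proj('side',q)-[235,125]+.4)*9
for dy in (-.042,0,.042): print(dy,f(p+[0,dy,.059]))
for dz in (0,-.014,.014): print(dz,f(p+[0,0.011,dz]),f(p+[0,-.011,dz]))
print(f(bw([-.0945,-.069,.152])),f(bw([-.0945,-.069,.092])),f(bw([-.01,-.04,.107])),f(bw([-.056,-.04,.107])))
```

```text
-0.042 [313.4422 306.3673]
0 [285.4725 372.9559]
0.042 [256.0296 443.0521]
0 [276.8948 535.5291] [291.5166 498.8731]
-0.014 [276.6627 568.6422] [291.1914 531.8   ]
0.014 [277.1301 501.9692] [291.8461 465.5078]
[289.187 517.172] [287.8792 655.616 ] [ 34.6856 649.7205] [165.6489 662.0662]
```

```bash
python3 -m inch '[[0,0,0,-0.1,0,0,0],[0,0,0,0,0,0,0],[0,0,0,0,0,0,0],[0,0,0,0,0,0,0],[0,0,0,0,0,0,0]]'
python3 - <<'E'
from h import *
show()
a=crop('side',235,125,295,205,9,'pics/s5.png')
E
```

```text
time_s: 3.52
tcp_pos: [0.5066, 0.0448, 0.1528]
ee_rot: [-0.07, 1.569, 0.07]
contact_force: [-0.2, 0.4, -0.0]
width: -0.0002
t 3.52 tcp [0.5066 0.0448 0.1528] box [-0.0937 -0.0687  0.1528] F [-0.2433  0.4461 -0.0176] w -0.0002
x [ 0.0003 -0.0002 -1.    ] z [0.996  0.089  0.0003]
q [ 0.5411  0.1116 -0.7174  1.8611  0.079   1.197  -0.113 ]
```

View pics/s5.png

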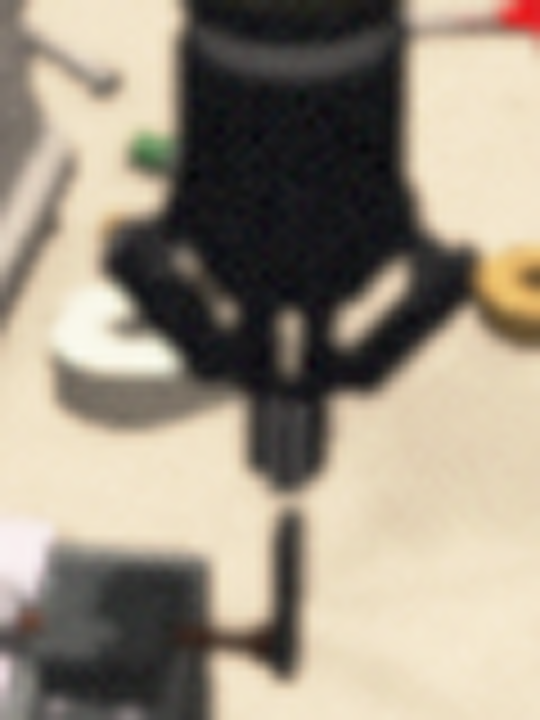

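```bash
python3 -m inch '[[0,0.4,0,0,0,0,0],[0,0,0,0,0,0,0]]'
python3 -m inch '[[0,0.3,0,0,0,0,0],[0,0,0,0,0,0,0]]'
python3 - <<'E'
from h import *
show()
a=crop('side',235,125,295,205,9,'pics/s6.png')
E
```

```text
time_s: 3.73
tcp_pos: [0.5061, 0.0448, 0.1479]
ee_rot: [-0.07, 1.571, 0.07]
contact_force: [-0.1, -0.3, -0.5]
width: 0.0002
time_s: 3.9
tcp_pos: [0.5061, 0.0448, 0.1449]
ee_rot: [-0.07, 1.571, 0.07]
contact_force: [1.0, 0.9, 0.1]
width: 0.0
t 3.9 tcp [0.5061 0.0448 0.1449] box [-0.0942 -0.0687  0.1449] F [0.9859 0.8937 0.0767] w 0.0
x [-0.001 -0.    -1.   ] z [ 0.996   0.0891 -0.001 ]
q [ 0.5389  0.1197 -0.7174  1.8706  0.0848  1.1829 -0.1179]
```

View pics/s6.png

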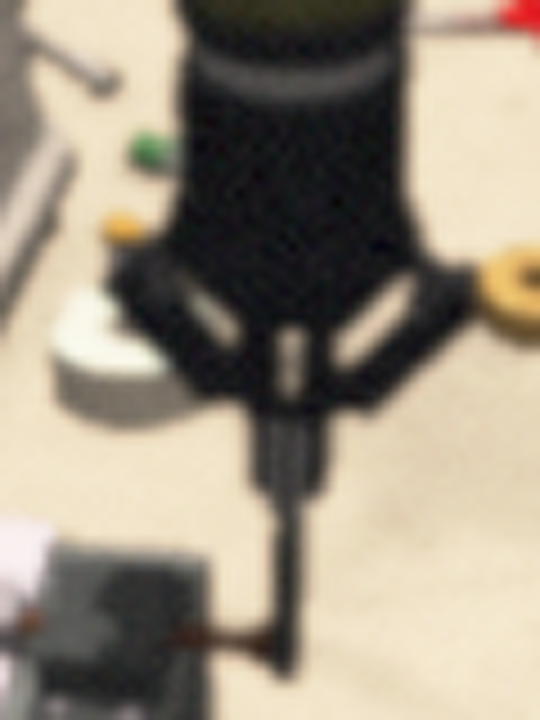

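```bash
python3 -m inch '[[0,0.3,0,0,0,0,0],[0,0,0,0,0,0,0]]'
python3 -m inch '[[0,0.2,0,0,0,0,0],[0,0,0,0,0,0,0]]'
python3 - <<'E'
from h import *
show()
a=crop('side',235,125,295,205,9,'pics/s7.png')
E
```

```text
time_s: 4.12
tcp_pos: [0.5062, 0.0449, 0.1421]
ee_rot: [-0.07, 1.57, 0.07]
contact_force: [-0.1, 0.0, -0.3]
width: 0.0001
time_s: 4.28
tcp_pos: [0.5063, 0.0449, 0.1402]
ee_rot: [-0.07, 1.57, 0.07]
contact_force: [-0.1, -0.3, 0.1]
width: 0.0
t 4.28 tcp [0.5063 0.0449 0.1402] box [-0.094  -0.0687  0.1402] F [-0.0992 -0.2931  0.0966] w 0.0
x [-0.0005 -0.0001 -1.    ] z [ 0.996   0.0891 -0.0005]
q [ 0.5374  0.1249 -0.7172  1.8761  0.0889  1.1732 -0.1213]
```

View pics/s7.png

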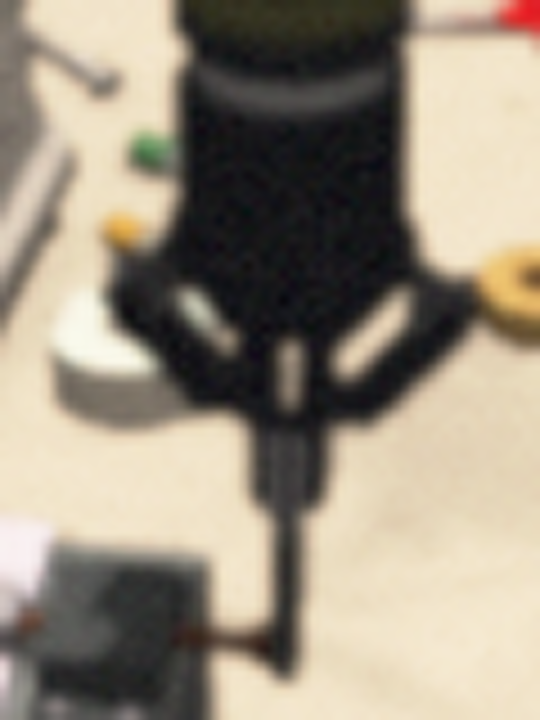

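```bash
python3 -m inch '[[0,0.3,0,0,0,0,0],[0,0,0,0,0,0,0]]'
python3 -m inch '[[0,0.3,0,0,0,0,0],[0,0,0,0,0,0,0]]'
python3 - <<'E'
from h import *
show()
a=crop('side',235,125,295,205,9,'pics/s8.png')
E
```

```text
time_s: 4.5
tcp_pos: [0.5063, 0.0448, 0.1371]
ee_rot: [-0.07, 1.57, 0.07]
contact_force: [0.1, 0.2, 0.0]
width: 0.0002
time_s: 4.67
tcp_pos: [0.5066, 0.045, 0.1345]
ee_rot: [-0.07, 1.569, 0.07]
contact_force: [-0.2, 0.7, -0.0]
width: -0.0
t 4.67 tcp [0.5066 0.045  0.1345] box [-0.0936 -0.0686  0.1345] F [-0.1539  0.6722 -0.0196] w -0.0
x [ 0.0002  0.     -1.    ] z [0.996  0.0891 0.0002]
q [ 0.5354  0.1314 -0.7171  1.8825  0.094   1.1612 -0.1257]
```

View pics/s8.png

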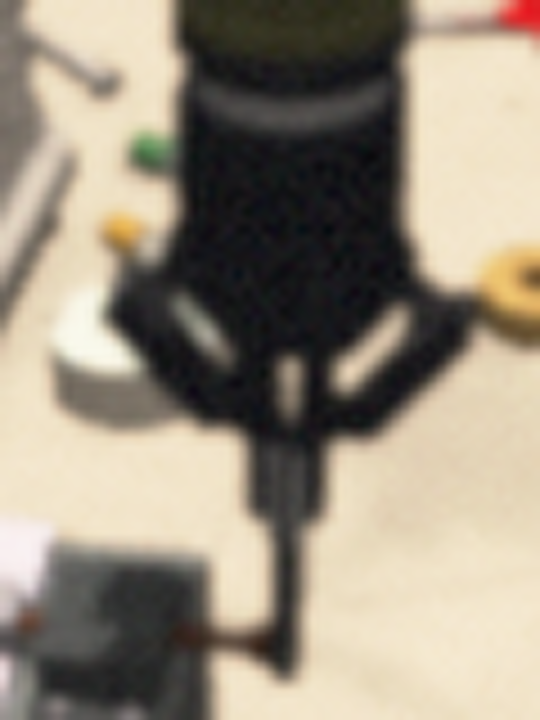

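Run:
```python
from h import *
im=ctrl.capture('side')[165:205,250:285].astype(float)
im=np.clip((im/90.)**.6*255,0,255).astype(np.uint8)
cv2.imwrite('pics/s9.png',cv2.resize(im,None,fx=15,fy=15,interpolation=cv2.INTER_CUBIC))
```

```text
(no output)
```

View pics/s9.png

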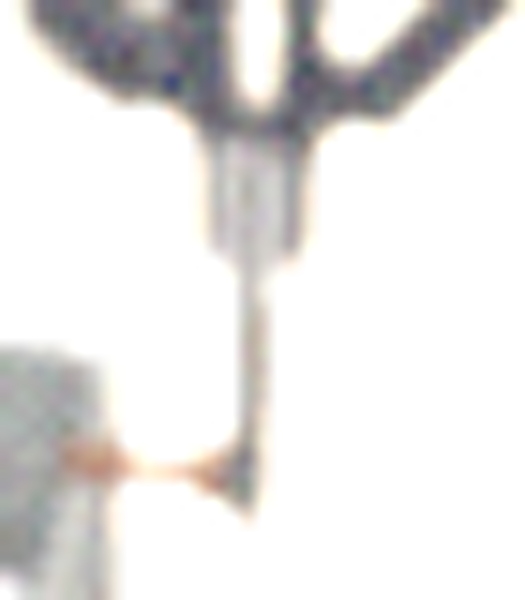

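```bash
python3 -m inch '[[0,0.3,0,0,0,0,0],[0,0,0,0,0,0,0]]'
python3 -m inch '[[0,0.3,0,0,0,0,0],[0,0,0,0,0,0,0]]'
python3 - <<'E'
from h import *
show()
im=ctrl.capture('side')[165:205,250:285].astype(float)
im=np.clip((im/110.)**.8*255,0,255).astype(np.uint8)
cv2.imwrite('pics/s10.png',cv2.resize(im,None,fx=15,fy=15,interpolation=cv2.INTER_CUBIC))
E
```

```text
time_s: 4.93
tcp_pos: [0.5081, 0.0451, 0.1343]
ee_rot: [-0.071, 1.566, 0.069]
contact_force: [-2.0, -0.6, 14.1]
width: 0.0001
time_s: 5.1
tcp_pos: [0.5107, 0.0453, 0.1341]
ee_rot: [-0.071, 1.561, 0.069]
contact_force: [-3.7, -1.1, 27.5]
width: 0.0005
t 5.1 tcp [0.5107 0.0453 0.1341] box [-0.0895 -0.0686  0.1341] F [-3.7112 -1.0808 27.4763] w 0.0005
x [ 0.0091 -0.0013 -1.    ] z [0.996  0.089  0.0089]
q [ 0.5334  0.134  -0.7174  1.881   0.0994  1.1524 -0.1301]
```

View pics/s10.png

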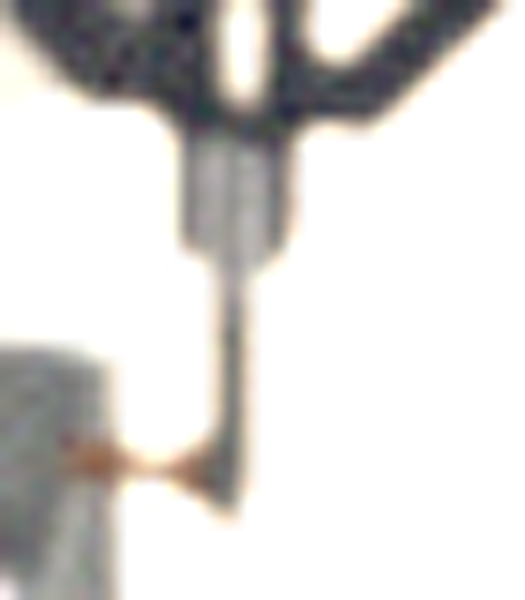

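```bash
python3 -m inch '[[0,-1.7,0,0,0,0,0],[45,0,0,0,0,0,0],[45,0,0,0,0,0,0],[45,0,0,0,0,0,0],[45,0,0,0,0,0,0]]'
python3 - <<'E'
from h import *
show(); delta(bw([-.0915,-.069,.1]),BX[2])
a=crop('side',235,125,295,205,9,'pics/s11.png')
E
```

```text
time_s: 5.57
tcp_pos: [0.5057, 0.0448, 0.1445]
ee_rot: [-0.07, 1.572, 0.07]
contact_force: [0.8, 0.0, 0.1]
width: 0.0386
t 5.57 tcp [0.5057 0.0448 0.1445] box [-0.0946 -0.0687  0.1445] F [0.8098 0.0492 0.0674] w 0.0386
x [-0.0019 -0.     -1.    ] z [ 0.996   0.089  -0.0019]
q [ 0.5392  0.12   -0.7175  1.8713  0.0848  1.1829 -0.1179]
shift cm [ 4.4489 -0.0289  0.3187] dist 0.044604282426113015
turn [ 0.0026 -0.0019 -0.0001] deg 0.18279038182751953
turn [-3.139   0.0002 -0.003 ] deg 179.8529525239893
```

View pics/s11.png

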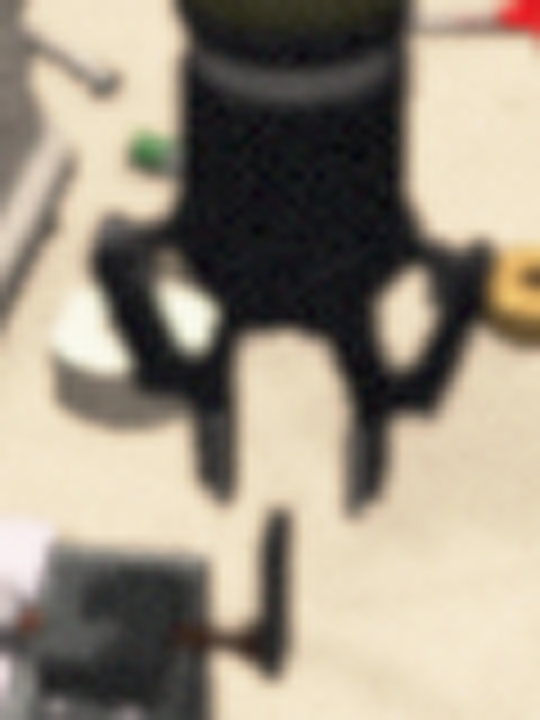

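```bash
python3 -m inch '[[45,1.5,0,0.4,0,0,0],[45,1.5,0,0,0,0,0],[45,1.4,0,0,0,0,0],[45,0,0,0,0,0,0],[45,0,0,0,0,0,0]]'
python3 - <<'E'
from h import *
show()
a=crop('side',235,125,295,205,9,'pics/s12.png')
E
```

```text
time_s: 6.03
tcp_pos: [0.5095, 0.0453, 0.1006]
ee_rot: [-0.07, 1.572, 0.071]
contact_force: [0.7, -0.1, -0.4]
width: 0.0386
t 6.03 tcp [0.5095 0.0453 0.1006] box [-0.0908 -0.0685  0.1006] F [ 0.7075 -0.1094 -0.3898] w 0.0386
x [-0.0027  0.0004 -1.    ] z [ 0.996   0.0894 -0.0027]
q [ 0.5199  0.1819 -0.7134  1.91    0.1323  1.0995 -0.1565]
```

View pics/s12.png

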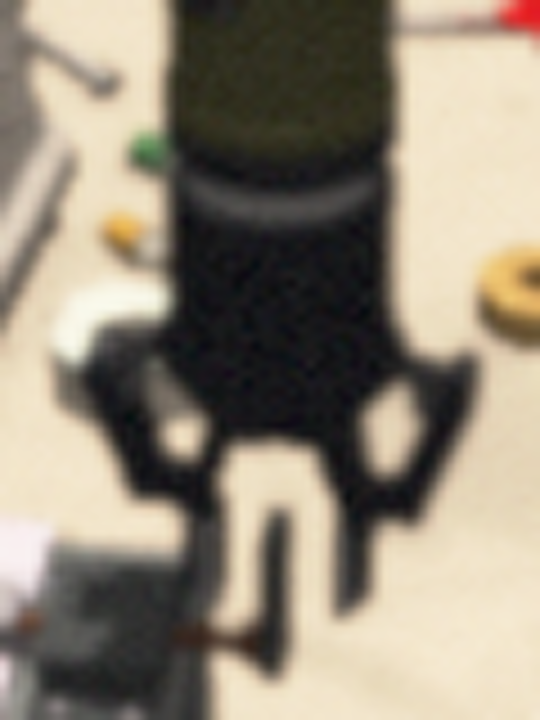

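```bash
python3 -m inch '[[0,0,0,0,0,0,0],[0,0,0,0,0,0,0],[0,0,0,0,0,0,0],[0,0,0,0,0,0,0]]'
python3 - <<'E'
from h import *
show()
a=crop('side',235,125,295,205,9,'pics/s13.png')
E
```

```text
time_s: 6.42
tcp_pos: [0.5112, 0.0453, 0.1025]
ee_rot: [-0.071, 1.568, 0.07]
contact_force: [-0.8, -1.0, 4.0]
width: 0.0095
t 6.42 tcp [0.5112 0.0453 0.1025] box [-0.0891 -0.0687  0.1025] F [-0.7914 -1.0185  3.9813] w 0.0095
x [ 0.0016 -0.0005 -1.    ] z [0.996  0.0897 0.0016]
q [ 0.5201  0.1797 -0.7138  1.9079  0.1326  1.0994 -0.1563]
```

View pics/s13.png

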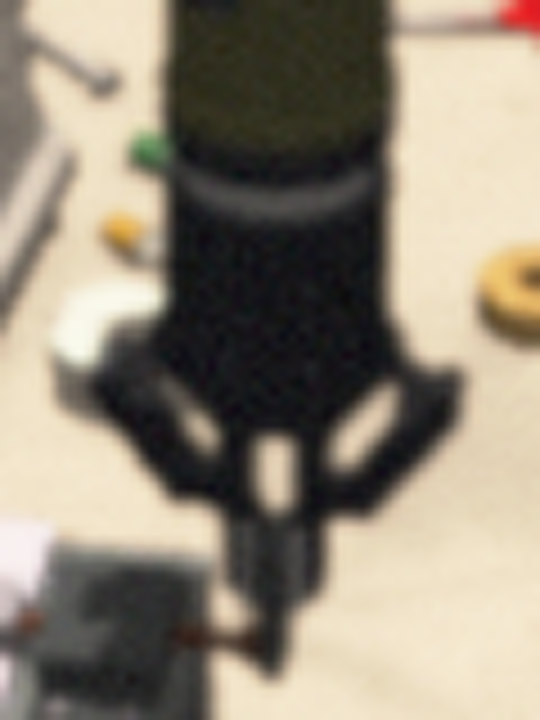

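```bash
python3 -m inch '[[0,0,0,-0.3,0,0,0],[0,0,0,-0.3,0,0,0],[0,0,0,-0.3,0,0,0],[0,0,0,-0.3,0,0,0],[0,0,0,0,0,0,0]]'
python3 -c 'from h import *; show()'
```

```text
time_s: 6.88
tcp_pos: [0.501, 0.0443, 0.1026]
ee_rot: [-0.07, 1.563, 0.07]
contact_force: [6.2, 0.6, 0.5]
width: 0.0089
t 6.88 tcp [0.501  0.0443 0.1026] box [-0.0993 -0.0687  0.1026] F [6.2397 0.6498 0.5167] w 0.0089
x [ 0.0063  0.0004 -1.    ] z [0.996  0.0894 0.0063]
q [ 0.5322  0.1504 -0.7166  1.9349  0.1121  1.0893 -0.1408]
```

```bash
python3 -m inch '[[0,0,0,-0.2,0,0,0],[0,0,0,-0.1,0,0,0],[0,0,0,0,0,0,0]]'
python3 -c 'from h import *; show()'
python3 -m inch '[[0,0,0,-0.2,0,0,0],[0,0,0,0,0,0,0],[0,0,0,0,0,0,0]]'
python3 -c 'from h import *; show()'
```

```text
time_s: 7.13
tcp_pos: [0.4996, 0.0442, 0.1026]
ee_rot: [-0.07, 1.56, 0.071]
contact_force: [12.1, 1.3, -5.8]
width: 0.0089
t 7.13 tcp [0.4996 0.0442 0.1026] box [-0.1007 -0.0687  0.1026] F [12.1387  1.3047 -5.8294] w 0.0089
x [ 0.0095  0.0011 -1.    ] z [0.9959 0.0894 0.0096]
q [ 0.5348  0.1438 -0.7171  1.9408  0.1073  1.0849 -0.1369]
time_s: 7.38
tcp_pos: [0.4995, 0.0442, 0.1026]
ee_rot: [-0.069, 1.556, 0.071]
contact_force: [18.4, 1.2, -11.3]
width: 0.0092
t 7.38 tcp [0.4995 0.0442 0.1026] box [-0.1008 -0.0687  0.1026] F [ 18.4258   1.2285 -11.3294] w 0.0092
x [ 0.0135  0.0021 -0.9999] z [0.9959 0.0893 0.0136]
q [ 0.5367  0.1397 -0.7172  1.9443  0.1042  1.0802 -0.1341]
```

```bash
python3 -m inch '[[0,0,0,0.5,0,0,0],[0,0,0,0.5,0,0,0],[0,0,0,0.5,0,0,0],[0,0,0,0.4,0,0,0],[0,0,0,0,0,0,0]]'
python3 -c 'from h import *; show()'
python3 -m inch '[[0,0,0,0.3,0,0,0],[0,0,0,0,0,0,0],[0,0,0,0,0,0,0]]'
python3 -c 'from h import *; show()'
```

```text
time_s: 7.8
tcp_pos: [0.5111, 0.0453, 0.1025]
ee_rot: [-0.071, 1.573, 0.069]
contact_force: [-7.3, -1.8, 13.4]
width: 0.0092
t 7.8 tcp [0.5111 0.0453 0.1025] box [-0.0891 -0.0687  0.1025] F [-7.3476 -1.8239 13.4023] w 0.0092
x [-0.0037 -0.0015 -1.    ] z [ 0.996   0.0895 -0.0038]
q [ 0.5182  0.1846 -0.7139  1.9033  0.1357  1.1057 -0.1591]
time_s: 8.05
tcp_pos: [0.5115, 0.0453, 0.1025]
ee_rot: [-0.072, 1.578, 0.069]
contact_force: [-16.4, -2.3, 19.8]
width: 0.0088
t 8.05 tcp [0.5115 0.0453 0.1025] box [-0.0888 -0.0687  0.1025] F [-16.3661  -2.3378  19.7923] w 0.0088
x [-0.0086 -0.0029 -1.    ] z [ 0.9959  0.0895 -0.0088]
q [ 0.5155  0.19   -0.7134  1.8982  0.1397  1.1119 -0.1626]
```

```bash
python3 -m inch '[[0,0,0,0.2,0,0,0],[0,0,0,0,0,0,0]]'
python3 -m inch '[[0,0,0,-0.5,0,0,0],[0,0,0,-0.5,0,0,0],[0,0,0,-0.5,0,0,0],[0,0,0,-0.5,0,0,0],[0,0,0,0,0,0,0]]'
python3 -c 'from h import *; show()'
python3 -m inch '[[0,0,0,-0.4,0,0,0],[0,0,0,0,0,0,0],[0,0,0,0,0,0,0]]'
python3 -c 'from h import *; show()'
```

```text
time_s: 8.22
tcp_pos: [0.512, 0.0453, 0.1025]
ee_rot: [-0.073, 1.582, 0.068]
contact_force: [-20.5, -4.2, 22.2]
width: 0.0089
time_s: 8.63
tcp_pos: [0.4993, 0.0442, 0.1026]
ee_rot: [-0.07, 1.565, 0.07]
contact_force: [4.7, 0.8, 2.4]
width: 0.0089
t 8.63 tcp [0.4993 0.0442 0.1026] box [-0.1011 -0.0687  0.1026] F [4.7231 0.7832 2.4191] w 0.0089
x [ 0.0051  0.0001 -1.    ] z [0.996  0.0893 0.0051]
q [ 0.534   0.1472 -0.7177  1.9378  0.11    1.09   -0.1395]
time_s: 8.88
tcp_pos: [0.4977, 0.0441, 0.1026]
ee_rot: [-0.069, 1.56, 0.071]
contact_force: [14.8, 2.2, -3.7]
width: 0.0092
t 8.88 tcp [0.4977 0.0441 0.1026] box [-0.1027 -0.0687  0.1026] F [14.7764  2.1563 -3.699 ] w 0.0092
x [ 0.0095  0.0013 -1.    ] z [0.996  0.0892 0.0096]
q [ 0.5375  0.139  -0.7182  1.9451  0.1038  1.0841 -0.1343]
```

```bash
python3 -m inch '[[0,0,0,-0.2,0,0,0],[0,0,0,0,0,0,0]]'
python3 -c 'from h import *; show()'
python3 -m inch '[[0,0,0,0.5,0,0,0],[0,0,0,0.5,0,0,0],[0,0,0,0.5,0,0,0],[0,0,0,0.5,0,0,0],[0,0,0,0.4,0,0,0]]'
python3 -m inch '[[0,0,0,0.4,0,0,0],[0,0,0,0,0,0,0],[0,0,0,0,0,0,0]]'
python3 -c 'from h import *; show()'
```

```text
time_s: 9.05
tcp_pos: [0.4973, 0.044, 0.1026]
ee_rot: [-0.069, 1.556, 0.071]
contact_force: [16.6, 1.7, -8.0]
width: 0.009
t 9.05 tcp [0.4973 0.044  0.1026] box [-0.103  -0.0687  0.1026] F [16.5884  1.7116 -8.0374] w 0.009
x [ 0.0132  0.0021 -0.9999] z [0.9959 0.0893 0.0134]
q [ 0.5394  0.1346 -0.7183  1.949   0.1006  1.0796 -0.1314]
time_s: 9.47
tcp_pos: [0.5105, 0.0452, 0.1025]
ee_rot: [-0.072, 1.582, 0.068]
contact_force: [-26.1, -1.5, 29.4]
width: 0.0093
time_s: 9.72
tcp_pos: [0.5111, 0.0452, 0.1025]
ee_rot: [-0.074, 1.588, 0.067]
contact_force: [-30.1, -3.6, 33.8]
width: 0.0093
t 9.72 tcp [0.5111 0.0452 0.1025] box [-0.0891 -0.0688  0.1025] F [-30.1026  -3.5708  33.7699] w 0.0093
x [-0.0184 -0.0051 -0.9998] z [ 0.9958  0.0894 -0.0188]
q [ 0.5122  0.1983 -0.7135  1.8906  0.1452  1.1235 -0.1676]
```

```bash
python3 -m inch '[[0,0,0,-0.5,0,0,0],[0,0,0,-0.5,0,0,0],[0,0,0,-0.5,0,0,0],[0,0,0,-0.5,0,0,0],[0,0,0,-0.4,0,0,0]]'
python3 -m inch '[[0,0,0,-0.2,0,0,0],[0,0,0,0,0,0,0],[0,0,0,0,0,0,0]]'
python3 -c 'from h import *; show()'
```

```text
time_s: 10.13
tcp_pos: [0.4982, 0.0441, 0.1026]
ee_rot: [-0.07, 1.563, 0.07]
contact_force: [6.7, 0.1, 0.3]
width: 0.0096
time_s: 10.38
tcp_pos: [0.4965, 0.0439, 0.1025]
ee_rot: [-0.07, 1.563, 0.07]
contact_force: [9.7, -0.5, -0.1]
width: 0.0091
t 10.38 tcp [0.4965 0.0439 0.1025] box [-0.1038 -0.0688  0.1025] F [ 9.726  -0.4524 -0.1215] w 0.0091
x [ 0.0069  0.0007 -1.    ] z [0.996  0.0892 0.007 ]
q [ 0.5384  0.1388 -0.7192  1.9454  0.1038  1.0867 -0.1345]
```

```bash
python3 -m inch '[[0,0,0,-0.2,0,0,0],[0,0,0,0,0,0,0],[0,0,0,0,0,0,0]]'
python3 -c 'from h import *; show()'
python3 -m inch '[[0,0,0,-0.2,0,0,0],[0,0,0,0,0,0,0],[0,0,0,0,0,0,0]]'
python3 -c 'from h import *; show()'
```

```text
time_s: 10.63
tcp_pos: [0.4965, 0.0439, 0.1026]
ee_rot: [-0.069, 1.559, 0.071]
contact_force: [16.2, 0.6, -7.0]
width: 0.0092
t 10.63 tcp [0.4965 0.0439 0.1026] box [-0.1038 -0.0688  0.1026] F [16.2262  0.604  -7.0189] w 0.0092
x [ 0.0111  0.0017 -0.9999] z [0.996  0.0892 0.0112]
q [ 0.5402  0.1348 -0.7193  1.949   0.1007  1.0818 -0.1317]
time_s: 10.88
tcp_pos: [0.4958, 0.0439, 0.1026]
ee_rot: [-0.069, 1.556, 0.071]
contact_force: [14.8, 0.9, -4.1]
width: 0.009
t 10.88 tcp [0.4958 0.0439 0.1026] box [-0.1046 -0.0687  0.1026] F [14.7771  0.8583 -4.1072] w 0.009
x [ 0.0137  0.0025 -0.9999] z [0.9959 0.0891 0.0139]
q [ 0.542   0.1304 -0.7194  1.9529  0.0973  1.0783 -0.1289]
```

```bash
python3 -m inch '[[0,0,0,0.5,0,0,0],[0,0,0,0.5,0,0,0],[0,0,0,0.5,0,0,0],[0,0,0,0.5,0,0,0],[0,0,0,0.4,0,0,0]]'
python3 -m inch '[[0,0,0,0.1,0,0,0],[0,0,0,0,0,0,0],[0,0,0,0,0,0,0]]'
python3 -c 'from h import *; show()'
```

```text
time_s: 11.3
tcp_pos: [0.5105, 0.0451, 0.1025]
ee_rot: [-0.072, 1.577, 0.069]
contact_force: [-21.6, -3.1, 24.7]
width: 0.0088
time_s: 11.55
tcp_pos: [0.5102, 0.0451, 0.1025]
ee_rot: [-0.072, 1.579, 0.068]
contact_force: [-16.2, -2.5, 21.8]
width: 0.0088
t 11.55 tcp [0.5102 0.0451 0.1025] box [-0.0901 -0.0687  0.1025] F [-16.1991  -2.4925  21.848 ] w 0.0088
x [-0.0094 -0.0029 -1.    ] z [ 0.9959  0.0894 -0.0096]
q [ 0.5181  0.188  -0.7154  1.9005  0.1384  1.1122 -0.1618]
```

```bash
python3 -m inch '[[0,0,0,0.2,0,0,0],[0,0,0,0,0,0,0]]'
python3 -m inch '[[0,0,0,-0.5,0,0,0],[0,0,0,-0.5,0,0,0],[0,0,0,-0.5,0,0,0],[0,0,0,-0.5,0,0,0],[0,0,0,-0.3,0,0,0]]'
python3 -m inch '[[0,0,0,-0.2,0,0,0],[0,0,0,0,0,0,0],[0,0,0,0,0,0,0]]'
python3 -c 'from h import *; show()'
```

```text
time_s: 11.72
tcp_pos: [0.5105, 0.0451, 0.1025]
ee_rot: [-0.073, 1.583, 0.068]
contact_force: [-22.5, -3.9, 27.1]
width: 0.0093
time_s: 12.13
tcp_pos: [0.495, 0.0438, 0.1025]
ee_rot: [-0.07, 1.566, 0.07]
contact_force: [4.6, 0.3, 3.9]
width: 0.009
time_s: 12.38
tcp_pos: [0.4926, 0.0435, 0.1025]
ee_rot: [-0.07, 1.567, 0.07]
contact_force: [2.0, 0.3, 6.8]
width: 0.0094
t 12.38 tcp [0.4926 0.0435 0.1025] box [-0.1077 -0.0688  0.1025] F [1.9503 0.3212 6.8203] w 0.0094
x [ 0.0025 -0.0002 -1.    ] z [0.996  0.0891 0.0025]
q [ 0.541   0.1334 -0.7205  1.9504  0.0999  1.0904 -0.132 ]
```

```bash
python3 -m inch '[[0,0,0,0.5,0,0,0],[0,0,0,0.5,0,0,0],[0,0,0,0.5,0,0,0],[0,0,0,0.5,0,0,0],[0,0,0,0.5,0,0,0]]'
python3 -m inch '[[0,0,0,0.2,0,0,0],[0,0,0,0,0,0,0],[0,0,0,0,0,0,0]]'
python3 -c 'from h import *; show()'
```

```text
time_s: 12.8
tcp_pos: [0.5104, 0.0451, 0.1025]
ee_rot: [-0.073, 1.584, 0.068]
contact_force: [-34.5, -4.2, 39.8]
width: 0.0092
time_s: 13.05
tcp_pos: [0.5102, 0.0451, 0.1025]
ee_rot: [-0.074, 1.588, 0.067]
contact_force: [-28.5, -4.0, 34.3]
width: 0.0089
t 13.05 tcp [0.5102 0.0451 0.1025] box [-0.0901 -0.0688  0.1025] F [-28.4664  -4.0296  34.2829] w 0.0089
x [-0.0184 -0.0051 -0.9998] z [ 0.9958  0.0893 -0.0188]
q [ 0.5148  0.1963 -0.7156  1.8928  0.144   1.1231 -0.1669]
```

Now pull: first to just past the old catch, checking the force there.

```bash
python3 -m inch '[[0,0,0,-0.6,0,0,0],[0,0,0,-0.6,0,0,0],[0,0,0,-0.6,0,0,0],[0,0,0,-0.6,0,0,0],[0,0,0,-0.4,0,0,0]]'
python3 -m inch '[[0,0,0,-0.1,0,0,0],[0,0,0,0,0,0,0]]'
python3 -c 'from h import *; show()'
```

```text
time_s: 13.47
tcp_pos: [0.4919, 0.0434, 0.1025]
ee_rot: [-0.07, 1.566, 0.07]
contact_force: [4.8, -0.8, 5.0]
width: 0.009
time_s: 13.63
tcp_pos: [0.4905, 0.0433, 0.1025]
ee_rot: [-0.07, 1.567, 0.07]
contact_force: [3.7, -0.3, 6.9]
width: 0.0095
t 13.63 tcp [0.4905 0.0433 0.1025] box [-0.1098 -0.0688  0.1025] F [ 3.7448 -0.2766  6.8651] w 0.0095
x [ 0.0026 -0.0003 -1.    ] z [0.996  0.089  0.0026]
q [ 0.5439  0.1281 -0.7219  1.9552  0.0962  1.0895 -0.1293]
```

```bash
python3 -m inch '[[0,0,0,-0.5,0,0,0],[0,0,0,-0.5,0,0,0],[0,0,0,-0.5,0,0,0],[0,0,0,-0.5,0,0,0],[0,0,0,0,0,0,0]]'
python3 -c 'from h import *; show()'
python3 -m inch '[[0,0,0,-0.3,0,0,0],[0,0,0,-0.3,0,0,0],[0,0,0,0,0,0,0],[0,0,0,0,0,0,0]]'
python3 -c 'from h import *; show()'
```

```text
time_s: 14.05
tcp_pos: [0.4703, 0.0414, 0.1025]
ee_rot: [-0.07, 1.567, 0.069]
contact_force: [1.5, -0.6, 8.6]
width: 0.009
t 14.05 tcp [0.4703 0.0414 0.1025] box [-0.1302 -0.069   0.1025] F [ 1.4758 -0.6138  8.5789] w 0.009
x [ 0.0022 -0.0006 -1.    ] z [0.996  0.0889 0.0021]
q [ 0.5614  0.0759 -0.7236  1.9997  0.058   1.0835 -0.0988]
time_s: 14.38
tcp_pos: [0.4704, 0.0414, 0.1026]
ee_rot: [-0.068, 1.555, 0.071]
contact_force: [23.3, 1.2, -10.7]
width: 0.0091
t 14.38 tcp [0.4704 0.0414 0.1026] box [-0.1301 -0.069   0.1026] F [ 23.315    1.1775 -10.673 ] w 0.0091
x [ 0.015   0.0023 -0.9999] z [0.9959 0.0888 0.0152]
q [ 0.5658  0.0632 -0.7228  2.01    0.0478  1.0695 -0.0894]
```

```bash
python3 -m inch '[[0,0,0,0.6,0,0,0],[45,0,0,0,0,0,0],[45,0,0,0,0,0,0],[45,0,0,0,0,0,0],[45,-1.5,0,0,0,0,0]]'
python3 -m inch '[[45,-2.5,0,0,0,0,0],[45,-2.5,0,0,0,0,0],[45,0,0,0,0,0,0]]'
python3 - <<'E'
from h import *
show()
for z in (0,.1,.2,.3): print(z,onz('top',(270,141),z),onz('top',(330,141),z))
a=crop('side',150,85,310,235,5,'pics/s14.png')
E
```

```text
time_s: 14.8
tcp_pos: [0.4661, 0.0413, 0.1135]
ee_rot: [-0.069, 1.577, 0.071]
contact_force: [-1.1, 0.6, 0.4]
width: 0.0381
time_s: 15.05
tcp_pos: [0.4715, 0.042, 0.1702]
ee_rot: [-0.071, 1.564, 0.069]
contact_force: [1.1, -0.2, -0.2]
width: 0.0386
t 15.05 tcp [0.4715 0.042  0.1702] box [-0.1289 -0.0686  0.1702] F [ 1.1269 -0.2167 -0.1953] w 0.0386
x [ 0.0054 -0.0007 -1.    ] z [0.996  0.0889 0.0053]
q [ 0.5815 -0.0049 -0.7174  1.9194 -0.0019  1.2206 -0.0462]
0 [0.6974 0.0011 0.    ] [ 0.7032 -0.1883  0.    ]
0.1 [0.6778 0.0058 0.1   ] [ 0.6832 -0.1696  0.1   ]
0.2 [0.6582 0.0105 0.2   ] [ 0.6632 -0.1508  0.2   ]
0.3 [0.6386 0.0152 0.3   ] [ 0.6431 -0.1321  0.3   ]
```

View pics/s14.png

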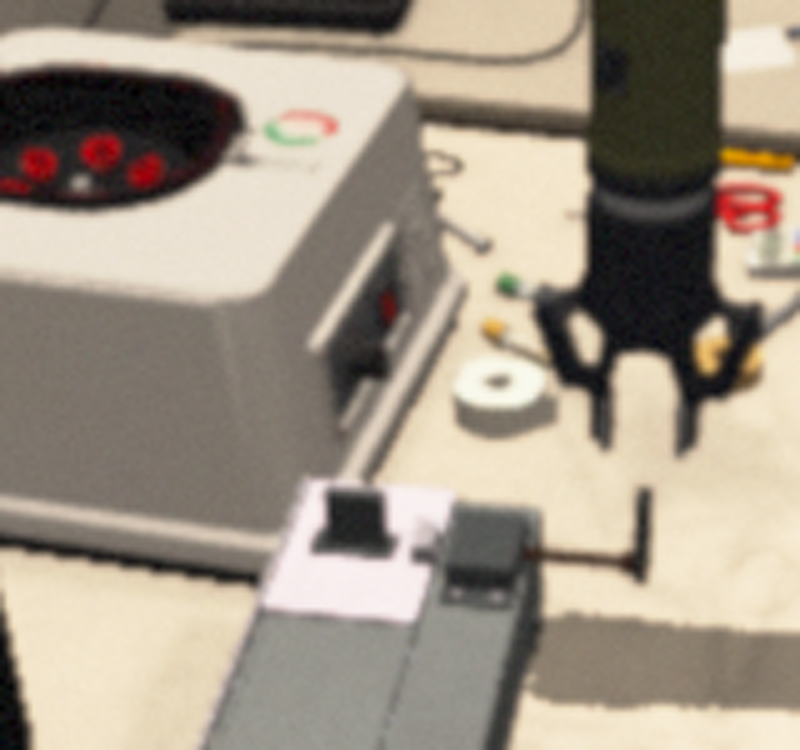

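Run:
```python
from h import *
b=cv2.imread('pics/top0.png'); crop('top',250,60,420,160,4,'pics/t15.png',b)
```

```text
(no output)
```

View pics/t15.png

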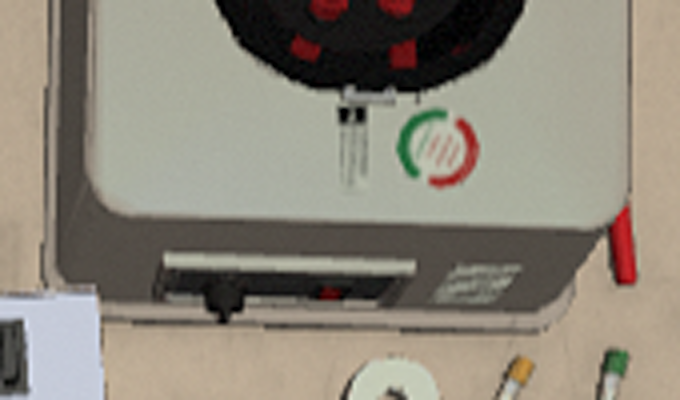

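Run:
```python
from h import *
print(tri((276,112.5),(202,143.5)), tri((305,114.5),(215,135)))
for z in (.22,.26): print(onz('top',(277,113),z), wb(onz('top',(277,113),z)))
print(bw([.051,-.105,.1]), bw([.045,-.069,.1]))
b=bw([.051,-.105,.16]); delta(b,BX[2]-np.pi/2)
```

```text
(array([ 0.7274, -0.002 ,  0.232 ]), np.float64(0.0012383249466096761)) (array([ 0.7195, -0.0811,  0.2217]), np.float64(0.01645383371796123))
[ 0.7299 -0.0053  0.22  ] [ 0.1244 -0.1379  0.22  ]
[ 0.7194 -0.0028  0.26  ] [ 0.1142 -0.1346  0.26  ]
[0.6539 0.0212 0.1   ] [0.6448 0.0566 0.1   ]
shift cm [ 0.8819 -3.6609 18.082 ] dist 0.18469985494858182
turn [ 1.5729  0.0031 -0.0016] deg 90.11935886345634
turn [-1.5687  0.0016  0.0031] deg 89.88092329516815
```

```bash
python3 -m inch '[[20,0,-0.75,3.6,0,0,0],[0,0,-0.75,3.6,0,0,0],[0,0,-0.75,3.6,0,0,0],[0,0,-0.75,3.6,0,0,0],[0,0,-0.75,3.6,0,0,0]]'
python3 -m inch '[[0,0,0,0,0.12,0,0],[0,0,0,0,0.12,0,0],[0,0,0,0,0.12,0,0],[0,0,0,0,0.12,0,0],[0,0,0,0,0.12,0,0]]'
python3 -c 'from h import *; show(); delta(bw([.051,-.105,.0875]),BX[2]-np.pi/2)'
```

```text
time_s: 15.52
tcp_pos: [0.6525, 0.0197, 0.1641]
ee_rot: [-0.07, 1.574, 0.069]
contact_force: [-0.3, -0.5, 0.8]
width: -0.0001
time_s: 15.93
tcp_pos: [0.6508, 0.0204, 0.1641]
ee_rot: [0.404, 1.537, -0.406]
contact_force: [-1.0, 0.1, -0.4]
width: 0.0001
t 15.93 tcp [0.6508 0.0204 0.1641] box [ 0.0479 -0.1055  0.1641] F [-1.0395  0.0705 -0.3505] w 0.0001
x [-0.0042  0.0002 -1.    ] z [ 0.8696 -0.4938 -0.0038]
q [ 0.3699  0.4133 -0.5781  1.4978  0.2286  1.3028 -0.7475]
shift cm [7.658  0.2332 0.2566] dist 0.07665823377065871
turn [ 0.9678 -0.0026  0.0036] deg 55.4500896904065
turn [-2.1738 -0.0042 -0.003 ] deg 124.55053285390349
```

```bash
python3 -m inch '[[0,0,0,0,0.12,0,0],[0,0,0,0,0.12,0,0],[0,0,0,0,0.12,0,0],[0,0,0,0,0.12,0,0],[0,0,0,0,0.12,0,0]]'
python3 -m inch '[[0,1,0,0,0.12,0,0],[0,1,0,0,0.12,0,0],[0,1,0,0,0.12,0,0],[0,1,0,0,0,0,0],[0,0,0,0,0,0,0]]'
python3 - <<'E'
from h import *
show(); delta(bw([.051,-.105,.0875]),BX[2]-np.pi/2)
a=crop('side',170,110,270,210,6,'pics/s16.png')
E
```

```text
time_s: 16.35
tcp_pos: [0.6508, 0.0203, 0.1643]
ee_rot: [0.867, 1.394, -0.871]
contact_force: [0.4, -0.7, -0.8]
width: -0.0002
time_s: 16.77
tcp_pos: [0.6496, 0.0201, 0.1225]
ee_rot: [1.129, 1.261, -1.137]
contact_force: [-0.4, 0.4, -0.2]
width: 0.0002
t 16.77 tcp [0.6496 0.0201 0.1225] box [ 0.0466 -0.1057  0.1225] F [-0.3563  0.4043 -0.1776] w 0.0002
x [-0.0067 -0.0004 -1.    ] z [ 0.1034 -0.9946 -0.0003]
q [ 0.2533  0.4161 -0.4189  1.5496  0.1755  1.2201 -1.6626]
shift cm [ 3.4983  0.4624 -0.0603] dist 0.035292153052587996
turn [ 0.017  -0.0002  0.0067] deg 1.0456969950406285
turn [-3.1246 -0.0105 -0.0004] deg 179.02808218448234
```

View pics/s16.png

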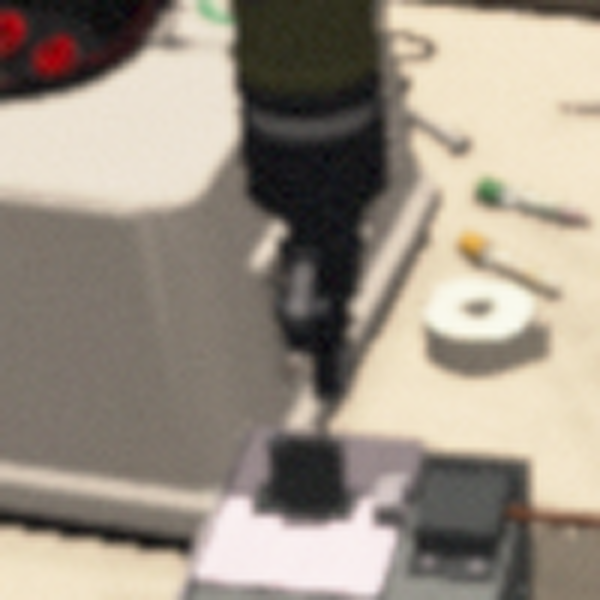

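```bash
python3 -m inch '[[0,1.2,0.2,0,0.017,0,0.0067],[0,1.2,0.2,0,0,0,0],[0,1.1,0,0,0,0,0],[0,0,0,-1,0,0,0],[0,0,0,-0.5,0,0,0]]'
python3 - <<'E'
from h import *
show(); delta(bw([.051,0.043,.0875]),BX[2]-np.pi/2)
a=crop('side',170,110,270,210,6,'pics/s17.png')
E
```

```text
time_s: 17.23
tcp_pos: [0.6542, 0.0369, 0.0905]
ee_rot: [1.15, 1.246, -1.143]
contact_force: [0.1, 0.9, -0.2]
width: 0.0001
t 17.23 tcp [0.6542 0.0369 0.0905] box [ 0.0527 -0.0894  0.0905] F [ 0.0854  0.9477 -0.1823] w 0.0001
x [ 0.0042  0.0015 -1.    ] z [ 0.0841 -0.9965 -0.0011]
q [ 0.2264  0.4464 -0.4165  1.5771  0.1912  1.1542 -1.7173]
shift cm [  0.3109  -0.2019 -13.2345] dist 0.13239706072862978
turn [-0.0024 -0.0011 -0.0043] deg 0.29203070095239364
turn [ 3.1391 -0.0068  0.0018] deg 179.85997406843666
```

View pics/s17.png

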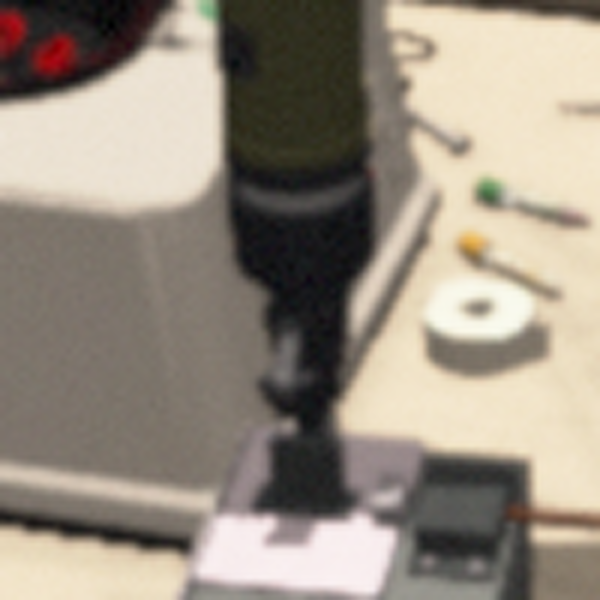

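```bash
python3 -m inch '[[0,0,0,-1.2,0,0,0],[0,0,0,-2,0,0,0],[0,0,0,-2.2,0,0,0],[0,0,0,-2.2,0,0,0],[0,0,0,-2.2,0,0,0]]'
python3 -c 'from h import *; show()'
python3 -m inch '[[0,0,0,-1.5,0,0,0],[0,0,0,-1,0,0,0],[0,0,0,-0.8,0,0,0],[0,0,0,0,0,0,0]]'
python3 - <<'E'
from h import *
show(); delta(bw([.051,0.043,.0875]),BX[2]-np.pi/2)
a=crop('side',170,110,290,230,5,'pics/s18.png')
E
```

```text
time_s: 17.7
tcp_pos: [0.6459, 0.1313, 0.0917]
ee_rot: [1.148, 1.241, -1.148]
contact_force: [-3.0, -5.5, 0.6]
width: 0.0001
t 17.7 tcp [0.6459 0.1313 0.0917] box [0.0526 0.0053 0.0917] F [-2.9749 -5.506   0.6144] w 0.0001
x [ 0.0041 -0.0041 -1.    ] z [ 0.0815 -0.9967  0.0044]
q [ 0.097   0.4583 -0.4433  1.5635  0.2136  1.1645 -1.8797]
time_s: 18.03
tcp_pos: [0.6447, 0.1662, 0.0921]
ee_rot: [1.15, 1.241, -1.142]
contact_force: [-1.9, -2.4, -0.4]
width: -0.0003
t 18.03 tcp [0.6447 0.1662 0.0921] box [0.0543 0.0402 0.0921] F [-1.9312 -2.408  -0.4112] w -0.0003
x [ 0.0076 -0.001  -1.    ] z [ 0.0836 -0.9965  0.0016]
q [ 0.0507  0.4699 -0.4525  1.5487  0.2209  1.1665 -1.9321]
shift cm [ 0.4521 -0.3389 -0.279 ] dist 0.006301218576515236
turn [-0.0029  0.0016 -0.0075] deg 0.4680912327291691
turn [ 3.1387 -0.0117 -0.0026] deg 179.83421504732664
```

View pics/s18.png

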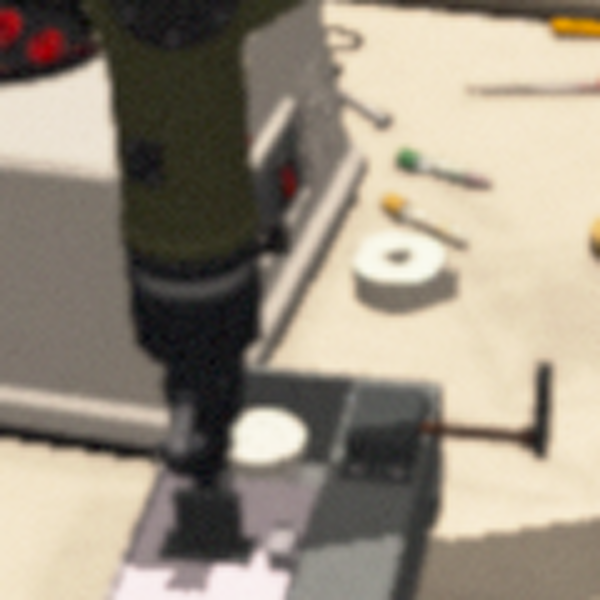

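```bash
python3 -m inch '[[0,0,0,-0.4,0,0,0],[0,0,0,-0.3,0,0,0],[0,0,0,0,0,0,0]]'
python3 -m inch '[[0,0,0,-0.4,0,0,0],[0,0,0,0,0,0,0],[0,0,0,0,0,0,0]]'
python3 -c 'from h import *; show()'
```

```text
time_s: 18.33
tcp_pos: [0.6448, 0.1661, 0.092]
ee_rot: [1.148, 1.235, -1.151]
contact_force: [-4.1, -12.3, 3.9]
width: 0.0
time_s: 18.58
tcp_pos: [0.6448, 0.1661, 0.0921]
ee_rot: [1.147, 1.231, -1.156]
contact_force: [-4.5, -17.3, 6.6]
width: -0.0001
t 18.58 tcp [0.6448 0.1661 0.0921] box [0.0544 0.0401 0.0921] F [ -4.5468 -17.2903   6.6254] w -0.0001
x [ 0.0056 -0.0124 -0.9999] z [ 0.0752 -0.9971  0.0128]
q [ 0.0407  0.4729 -0.448   1.5438  0.2303  1.1745 -1.9492]
```

```bash
python3 -m inch '[[0,0,0,0.8,0,0,0],[0,-1.5,0,1,0,0,0],[0,-3,0,0,0,0,0],[0,-3,0,0,0,0,0],[0,0,0,0,0,0,0]]'
python3 - <<'E'
from h import *
show()
a=ctrl.capture('side'); b=ctrl.capture('top'); cv2.imwrite('pics/side19.png',a); cv2.imwrite('pics/top19.png',b)
crop('side',180,150,280,250,6,'pics/s19.png',a); crop('top',180,115,310,215,6,'pics/t19.png',b)
E
```

```text
time_s: 19.0
tcp_pos: [0.6486, 0.1617, 0.1756]
ee_rot: [1.161, 1.236, -1.131]
contact_force: [1.1, 0.2, 1.4]
width: -0.0002
t 19.0 tcp [0.6486 0.1617 0.1756] box [0.0579 0.0354 0.1756] F [1.138  0.2031 1.4279] w -0.0002
x [ 0.0198  0.0058 -0.9998] z [ 0.0832 -0.9965 -0.0041]
q [ 0.0704  0.4031 -0.4667  1.4648  0.186   1.2966 -1.8983]
```

View pics/s19.png

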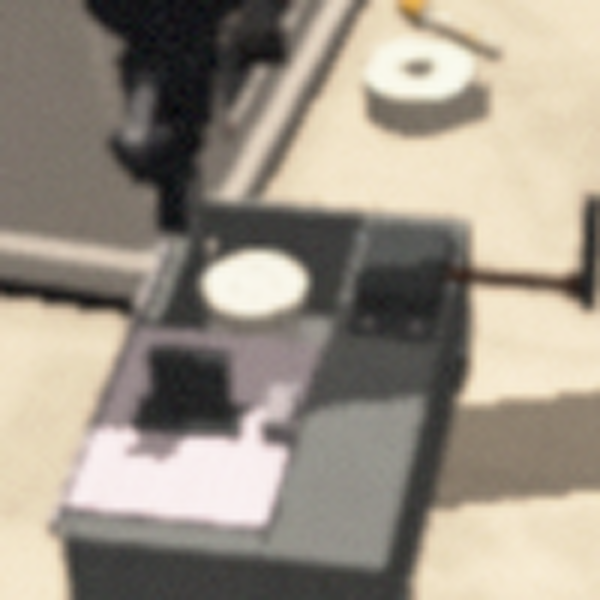

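View pics/t19.png

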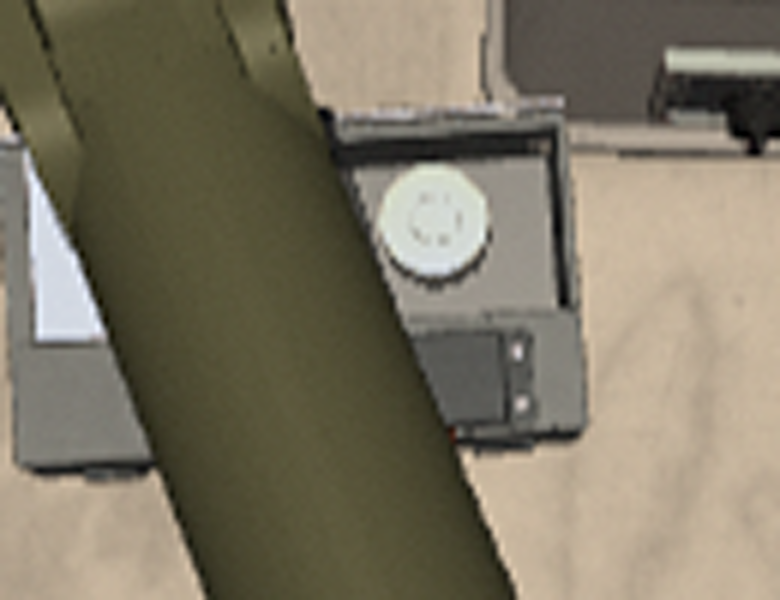

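Run:
```python
from h import *
b=cv2.imread('pics/top19.png'); a=cv2.imread('pics/side19.png')
def mask(im,u0,v0,u1,v1,lo):
    g=im[v0:v1,u0:u1].min(2)>lo
    n,l,s,c=cv2.connectedComponentsWithStats(g.astype(np.uint8)); i=1+np.argmax(s[1:,4]); return c[i]+[u0,v0],s[i]
ct,stt=mask(b,238,138,266,166,160); cs,sts=mask(a,208,186,240,207,165); print(ct,stt,cs,sts)
ut=(434/6+180-.4,218/6+115-.4); us=(255/6+180-.4,283/6+150-.4)
for A,B in ((ut,us),(ct,cs)):
    q,e=tri(A,B); print(q,e,wb(q)); print('top z.078',wb(onz('top',A,.078)),'side',wb(onz('side',B,.078)))
# bolt tab & cover
print('cover tab top',wb(onz('side',(190/6+180-.4,352/6+150-.4),.1336)))
```

```text
[251.8654 151.2115] [  5   5  19  18 260] [221.9789 196.8662] [  6   6  17  11 142]
[0.6505 0.0574 0.0781] 0.0004823278753577454 [ 0.0508 -0.0686  0.0781]
top z.078 [ 0.051  -0.0686  0.078 ] side [ 0.0505 -0.0687  0.078 ]
[0.6503 0.0577 0.0778] 0.0006257200631135705 [ 0.0505 -0.0683  0.0778]
top z.078 [ 0.0502 -0.0683  0.078 ] side [ 0.0508 -0.0681  0.078 ]
cover tab top [0.0503 0.059  0.1336]
```

Run:
```python
from h import *
delta(bw([.0507,-.0685,.14]),BX[2]-np.pi/2)
```

```text
shift cm [ 2.9808 -0.468  10.3313] dist 0.107628521685019
turn [-0.0029 -0.0024 -0.0128] deg 0.7635484911835007
turn [ 3.1386 -0.0201  0.0038] deg 179.8335321309748
```

```bash
python3 -m inch '[[0,0,-0.1,2.5,0,0,-0.0128],[0,0,-0.1,2.6,0,0,0],[84,0.5,-0.1,2.6,0,0,0],[84,1,-0.1,2.5,0,0,0],[84,1,0,0,0,0,0]]'
python3 -m inch '[[84,0,0,0,0,0,0],[84,0,0,0,0,0,0]]'
python3 - <<'E'
from h import *
show(); delta(bw([.0507,-.0685,.03]),BX[2]-np.pi/2)
E
```

```text
time_s: 19.52
tcp_pos: [0.6495, 0.0492, 0.1407]
ee_rot: [1.148, 1.245, -1.16]
contact_force: [-0.0, -0.3, -0.7]
width: 0.0358
time_s: 19.68
tcp_pos: [0.6479, 0.0581, 0.1405]
ee_rot: [1.144, 1.255, -1.153]
contact_force: [-0.4, 0.8, 0.3]
width: 0.0603
t 19.68 tcp [0.6479 0.0581 0.1405] box [ 0.0482 -0.0677  0.1405] F [-0.4091  0.7699  0.2574] w 0.0603
x [-0.0084  0.0009 -1.    ] z [ 0.0835 -0.9965 -0.0016]
q [ 0.2016  0.4056 -0.4275  1.5271  0.1704  1.2544 -1.7369]
shift cm [11.0478  0.3435  0.098 ] dist 0.1105361244476466
turn [-0.003  -0.0016  0.0083] deg 0.5130397923520147
turn [3.1385 0.013  0.0025] deg 179.82652157009986
```

```bash
python3 -m inch '[[84,2,0.15,0.05,0,0,0.008],[84,2,0.1,0,0,0,0],[84,1.5,0,0,0,0,0],[84,0,0,0,0,0,0],[84,0,0,0,0,0,0]]'
python3 - <<'E'
from h import *
show(); delta(bw([.0507,-.0685,.03]),BX[2]-np.pi/2)
a=crop('side',170,110,280,220,7,'pics/s20.png')
E
```

```text
time_s: 20.1
tcp_pos: [0.6507, 0.0588, 0.0865]
ee_rot: [1.147, 1.249, -1.145]
contact_force: [-0.4, -0.0, 0.0]
width: 0.0722
t 20.1 tcp [0.6507 0.0588 0.0865] box [ 0.0511 -0.0672  0.0865] F [-0.4477 -0.0091  0.0366] w 0.0722
x [ 0.0008  0.0012 -1.    ] z [ 0.0853 -0.9964 -0.0011]
q [ 0.1948  0.4494 -0.419   1.5822  0.1937  1.1505 -1.7518]
shift cm [ 5.6513 -0.0449  0.1326] dist 0.0565302077686079
turn [-0.0012 -0.0011 -0.0009] deg 0.10533811903560619
turn [ 3.1404 -0.0014  0.0018] deg 179.93399833463423
```

View pics/s20.png

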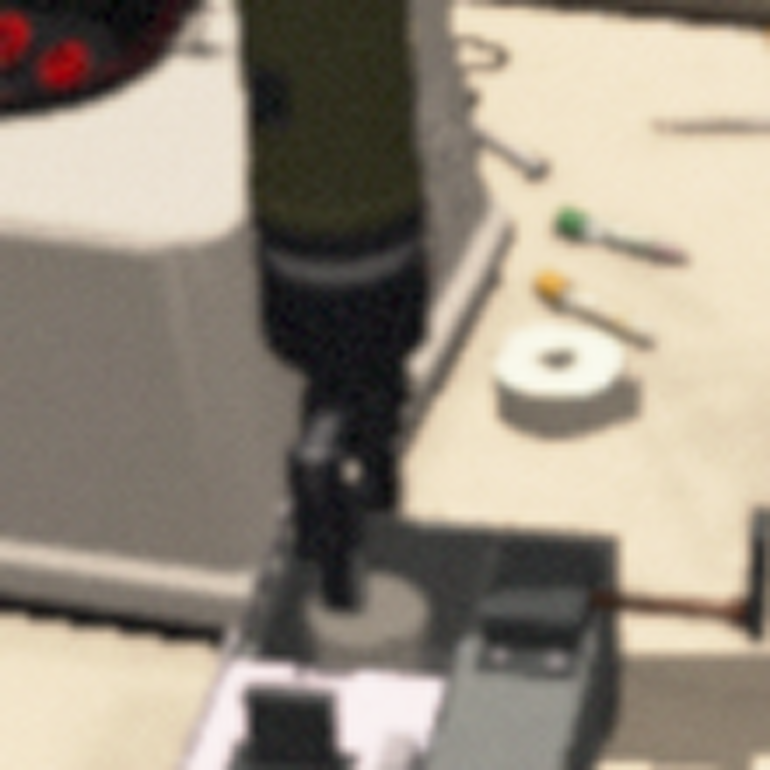

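```bash
python3 -m inch '[[84,1,0,0.13,0,0,0],[84,1,0,0,0,0,0],[84,0.8,0,0,0,0,0],[84,0,0,0,0,0,0]]'
python3 -m inch '[[84,0.8,0,0,0,0,0],[84,0.8,0,0,0,0,0],[84,0.4,0,0,0,0,0],[84,0,0,0,0,0,0]]'
python3 - <<'E'
from h import *
show(); delta(bw([.0507,-.0685,.03]),BX[2]-np.pi/2)
a=crop('side',190,150,270,230,8,'pics/s21.png')
E
```

```text
time_s: 20.48
tcp_pos: [0.6498, 0.0552, 0.0561]
ee_rot: [1.147, 1.249, -1.149]
contact_force: [-1.0, -0.1, -0.8]
width: 0.0717
time_s: 20.82
tcp_pos: [0.6504, 0.0554, 0.037]
ee_rot: [1.148, 1.248, -1.148]
contact_force: [0.6, -0.1, 0.3]
width: 0.0717
t 20.82 tcp [0.6504 0.0554 0.037 ] box [ 0.0504 -0.0706  0.037 ] F [ 0.5732 -0.0584  0.3331] w 0.0717
x [-0.0006  0.     -1.    ] z [ 0.0829 -0.9966 -0.0001]
q [ 0.1891  0.4984 -0.4059  1.6213  0.217   1.0674 -1.7657]
shift cm [ 0.6988  0.0255 -0.2123] dist 0.007307518241837031
turn [-0.0036 -0.0001  0.0006] deg 0.20754376158003682
turn [3.138  0.0009 0.0001] deg 179.79534939721302
```

View pics/s21.png

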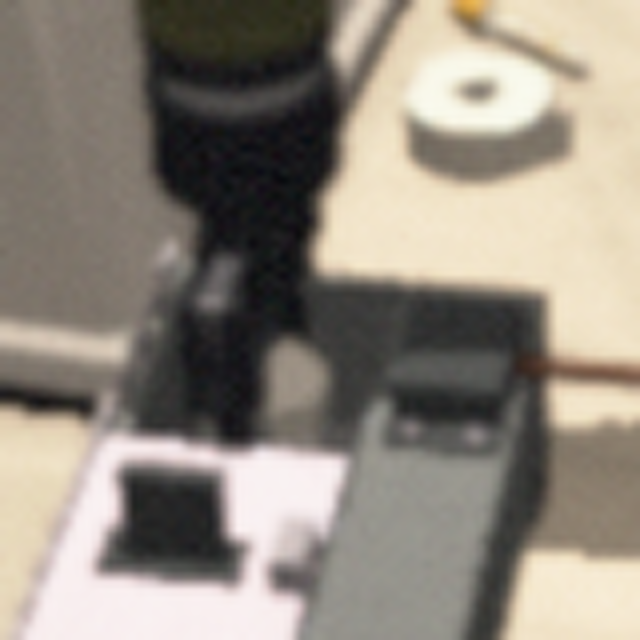

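```bash
python3 -m inch '[[84,0.4,0,-0.2,0,0,0],[84,0.4,0,0,0,0,0],[84,0,0,0,0,0,0]]'
python3 -m inch '[[60,0,0,0,0,0,0],[55,0,0,0,0,0,0],[50,0,0,0,0,0,0],[40,0,0,0,0,0,0],[30,0,0,0,0,0,0]]'
python3 - <<'E'
from h import *
show()
E
```

```text
time_s: 21.12
tcp_pos: [0.6508, 0.0578, 0.0299]
ee_rot: [1.148, 1.247, -1.147]
contact_force: [0.6, -0.2, -0.4]
width: 0.0717
time_s: 21.53
tcp_pos: [0.6516, 0.0575, 0.031]
ee_rot: [1.149, 1.245, -1.146]
contact_force: [-0.1, -0.0, 1.5]
width: 0.0517
t 21.53 tcp [0.6516 0.0575 0.031 ] box [ 0.0519 -0.0687  0.031 ] F [-0.0541 -0.0146  1.5294] w 0.0517
x [ 0.0027  0.0001 -1.    ] z [ 0.0828 -0.9966  0.0002]
q [ 0.1849  0.5053 -0.4047  1.6248  0.2214  1.0543 -1.7718]
```

```bash
python3 -m inch '[[20,0,0,0,0,0,0],[10,0,0,0,0,0,0],[0,0,0,0,0,0,0]]'
python3 - <<'E'
from h import *
show()
a=crop('side',190,150,270,230,8,'pics/s22.png')
E
```

```text
time_s: 21.78
tcp_pos: [0.6516, 0.0575, 0.031]
ee_rot: [1.149, 1.245, -1.146]
contact_force: [-0.3, -0.1, 3.0]
width: 0.052
t 21.78 tcp [0.6516 0.0575 0.031 ] box [ 0.0519 -0.0687  0.031 ] F [-0.2566 -0.1153  3.0042] w 0.052
x [ 0.0027  0.0001 -1.    ] z [ 0.0828 -0.9966  0.0002]
q [ 0.1849  0.5053 -0.4047  1.6247  0.2214  1.0544 -1.7718]
```

View pics/s22.png

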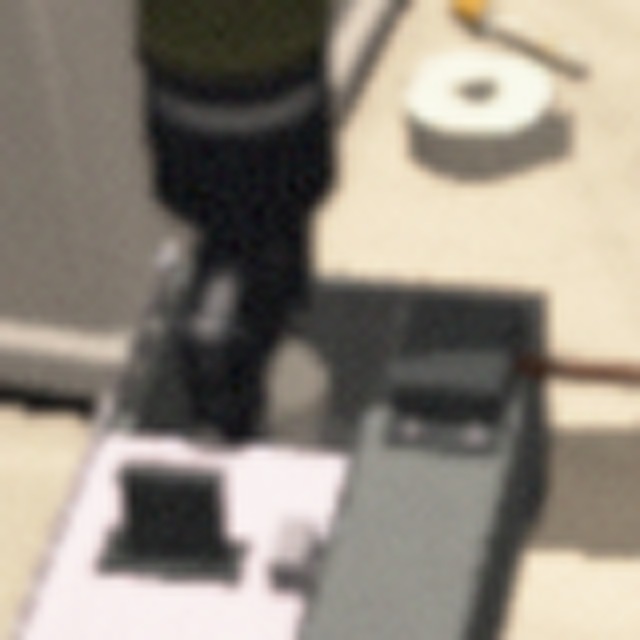

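```bash
python3 -m inch '[[0,-0.5,0,0,0,0,0],[0,-1,0,0,0,0,0],[0,-1,0,0,0,0,0],[0,0,0,0,0,0,0]]'
python3 -m inch '[[0,-1.5,0,0,0,0,0],[0,-1.5,0,0,0,0,0],[0,-1.5,0,0,0,0,0],[0,-1.5,0,0,0,0,0],[0,0,0,0,0,0,0]]'
python3 - <<'E'
from h import *
show()
a=crop('side',170,110,280,220,7,'pics/s23.png')
E
```

```text
time_s: 22.17
tcp_pos: [0.6528, 0.058, 0.0585]
ee_rot: [1.151, 1.243, -1.143]
contact_force: [0.9, 0.2, 1.5]
width: 0.0521
time_s: 22.58
tcp_pos: [0.6533, 0.0581, 0.1195]
ee_rot: [1.152, 1.242, -1.142]
contact_force: [0.7, 1.1, -0.3]
width: 0.0521
t 22.58 tcp [0.6533 0.0581 0.1195] box [ 0.0536 -0.0682  0.1195] F [ 0.6636  1.0791 -0.2869] w 0.0521
x [ 0.0081  0.0006 -1.    ] z [ 0.083  -0.9966  0.0001]
q [ 0.1994  0.4203 -0.4241  1.5514  0.1821  1.2008 -1.7444]
```

View pics/s23.png

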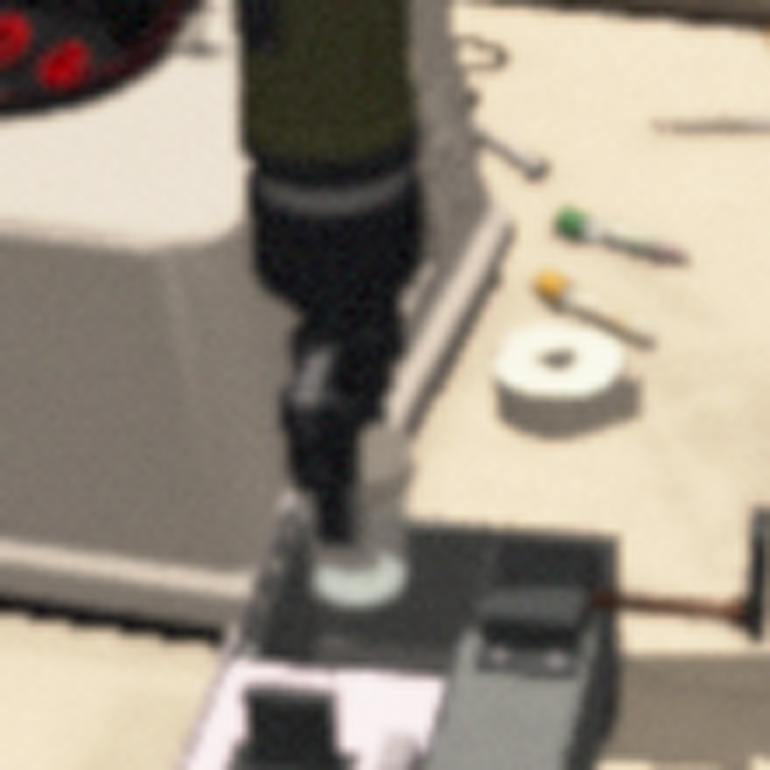

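```bash
python3 -m inch '[[0,-1,0,0,0,0,0],[0,-1.2,0,0,0,0,0],[0,-1,-0.3,0.5,0,0,0],[0,0,-0.8,1.2,0,0,0],[0,0,-1.2,1.9,0,0,0]]'
python3 -m inch '[[0,0,-1.2,1.9,0,0,0],[0,0,-1.2,1.9,0,0,0],[0,0,-1.2,1.9,0,0,0],[0,0,-1.2,1.9,0,0,0],[0,0,-1.2,1.9,0,0,0]]'
python3 - <<'E'
from h import *
show(); delta(np.array([.56,-.12,.1]),BX[2]-np.pi/2)
E
```

```text
time_s: 23.05
tcp_pos: [0.6314, 0.0212, 0.1486]
ee_rot: [1.148, 1.247, -1.142]
contact_force: [-0.1, -1.6, -0.4]
width: 0.0519
time_s: 23.47
tcp_pos: [0.5776, -0.0823, 0.1474]
ee_rot: [1.149, 1.245, -1.148]
contact_force: [0.3, 0.5, -0.7]
width: 0.0521
t 23.47 tcp [ 0.5776 -0.0823  0.1474] box [-0.034  -0.2016  0.1474] F [ 0.3001  0.5259 -0.736 ] w 0.0521
x [ 0.0013 -0.0005 -1.    ] z [ 0.0815 -0.9967  0.0007]
q [ 0.4225  0.2466 -0.3775  1.7034  0.0969  1.2085 -1.4682]
shift cm [ 4.7349 -2.0658  3.6074] dist 0.06300785338582675
turn [-0.005   0.0007 -0.0013] deg 0.298899969079072
turn [ 3.1366 -0.002  -0.001 ] deg 179.71290406844562
```

```bash
python3 -m inch '[[0,0.5,-0.5,0.8,0,0,0],[0,1,-0.3,0.5,0,0,0],[0,1.5,0,0,0,0,0],[0,1.5,0,0,0,0,0],[0,1.5,0,0,0,0,0]]'
python3 -m inch '[[0,1.5,0,0,0,0,0],[0,1,0,0,0,0,0],[0,0.7,0,0,0,0,0],[0,0,0,0,0,0,0],[0,0,0,0,0,0,0]]'
python3 - <<'E'
from h import *
show()
a=crop('side',200,85,310,195,7,'pics/s24.png')
E
```

```text
time_s: 23.88
tcp_pos: [0.5721, -0.0925, 0.0859]
ee_rot: [1.149, 1.247, -1.146]
contact_force: [-0.6, 0.5, -0.8]
width: 0.0519
time_s: 24.3
tcp_pos: [0.5725, -0.0931, 0.0552]
ee_rot: [1.149, 1.247, -1.146]
contact_force: [0.3, 0.3, -0.1]
width: 0.0521
t 24.3 tcp [ 0.5725 -0.0931  0.0552] box [-0.04   -0.2118  0.0552] F [ 0.2953  0.318  -0.0817] w 0.0521
x [ 0.0015  0.0005 -1.    ] z [ 0.0835 -0.9965 -0.0004]
q [ 0.4248  0.3299 -0.3612  1.8007  0.1329  1.0333 -1.4739]
```

View pics/s24.png

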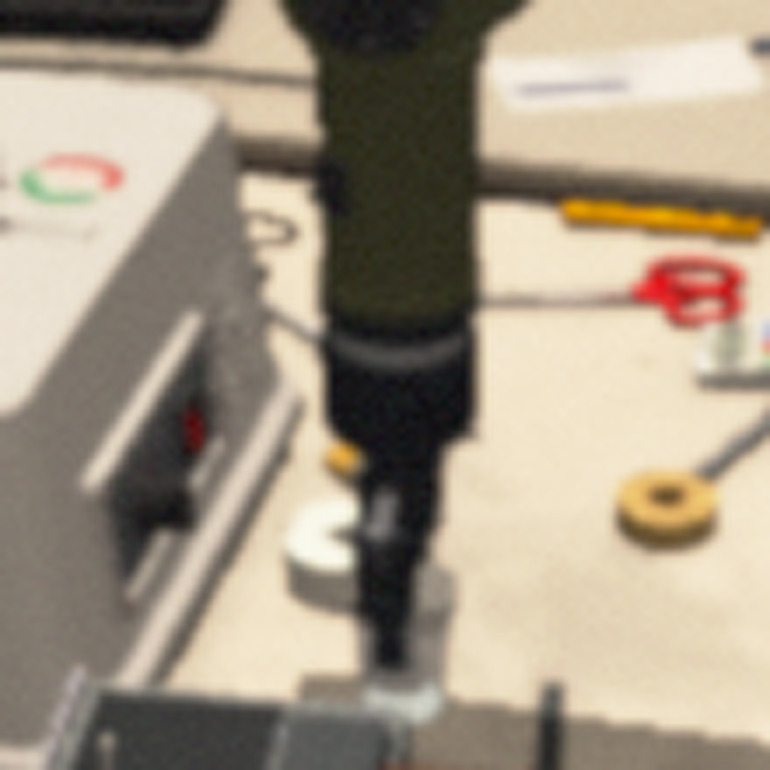

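```bash
python3 -m inch '[[0,0,-0.3,1,0,0,0],[0,0.5,-0.3,1,0,0,0],[0,0.9,0,0.3,0,0,0],[0,0.8,0,0,0,0,0],[0,0,0,0,0,0,0]]'
python3 -m inch '[[0,0.3,0,0,0,0,0],[0,0,0,0,0,0,0]]'
python3 -c 'from h import *; show()'
```

```text
time_s: 24.77
tcp_pos: [0.5665, -0.1174, 0.0311]
ee_rot: [1.149, 1.249, -1.15]
contact_force: [-0.5, 0.4, 0.6]
width: 0.0519
time_s: 24.93
tcp_pos: [0.5681, -0.1163, 0.0297]
ee_rot: [1.148, 1.248, -1.146]
contact_force: [-0.7, 0.2, -0.9]
width: 0.0519
t 24.93 tcp [ 0.5681 -0.1163  0.0297] box [-0.0464 -0.2345  0.0297] F [-0.7135  0.1649 -0.8851] w 0.0519
x [ 0.0009  0.0008 -1.    ] z [ 0.0836 -0.9965 -0.0007]
q [ 0.4507  0.3597 -0.3452  1.8191  0.1422  0.9862 -1.4398]
```

```bash
python3 -m inch '[[0,0.2,0,0,0,0,0],[0,0,0,0,0,0,0]]'
python3 -m inch '[[0,0.15,0,0,0,0,0],[0,0,0,0,0,0,0]]'
python3 -m inch '[[0,0.1,0,0,0,0,0],[0,0,0,0,0,0,0]]'
```

```text
time_s: 25.1
tcp_pos: [0.5685, -0.1165, 0.0283]
ee_rot: [1.148, 1.246, -1.146]
contact_force: [0.4, 1.0, -1.0]
width: 0.0518
time_s: 25.27
tcp_pos: [0.5685, -0.1167, 0.0269]
ee_rot: [1.149, 1.246, -1.146]
contact_force: [-0.6, 0.8, -0.8]
width: 0.052
time_s: 25.43
tcp_pos: [0.5684, -0.1168, 0.0259]
ee_rot: [1.149, 1.246, -1.146]
contact_force: [0.2, -0.1, -1.3]
width: 0.0522
```

```bash
python3 -m inch '[[0,0.1,0,0,0,0,0],[0,0,0,0,0,0,0]]'
python3 -m inch '[[0,0.1,0,0,0,0,0],[0,0,0,0,0,0,0]]'
python3 -m inch '[[0,0.1,0,0,0,0,0],[0,0,0,0,0,0,0]]'
```

```text
time_s: 25.6
tcp_pos: [0.5686, -0.117, 0.025]
ee_rot: [1.149, 1.246, -1.146]
contact_force: [0.3, -0.3, -0.5]
width: 0.0518
time_s: 25.77
tcp_pos: [0.5689, -0.117, 0.025]
ee_rot: [1.149, 1.245, -1.146]
contact_force: [-1.9, 0.1, 5.6]
width: 0.0523
time_s: 25.93
tcp_pos: [0.5693, -0.117, 0.025]
ee_rot: [1.149, 1.245, -1.146]
contact_force: [-3.7, 0.8, 9.9]
width: 0.0518
```

```bash
python3 -m inch '[[0,-0.15,0,0,0,0,0],[62,0,0,0,0,0,0],[66,0,0,0,0,0,0],[75,0,0,0,0,0,0],[85,0,0,0,0,0,0]]'
python3 -m inch '[[85,0,0,0,0,0,0],[85,0,0,0,0,0,0],[85,0,0,0,0,0,0]]'
python3 - <<'E'
from h import *
show()
a=crop('side',200,85,310,195,7,'pics/s25.png')
E
```

```text
time_s: 26.35
tcp_pos: [0.5682, -0.1169, 0.0241]
ee_rot: [1.149, 1.246, -1.147]
contact_force: [0.2, -1.2, 0.7]
width: 0.0721
time_s: 26.6
tcp_pos: [0.5684, -0.1169, 0.0243]
ee_rot: [1.149, 1.246, -1.147]
contact_force: [0.4, -0.1, 0.1]
width: 0.0725
t 26.6 tcp [ 0.5684 -0.1169  0.0243] box [-0.0461 -0.2352  0.0243] F [ 0.4208 -0.0661  0.0671] w 0.0725
x [ 0.0018  0.0002 -1.    ] z [ 0.0829 -0.9966 -0.0001]
q [ 0.4496  0.3666 -0.3434  1.8225  0.1458  0.9754 -1.4423]
```

View pics/s25.png

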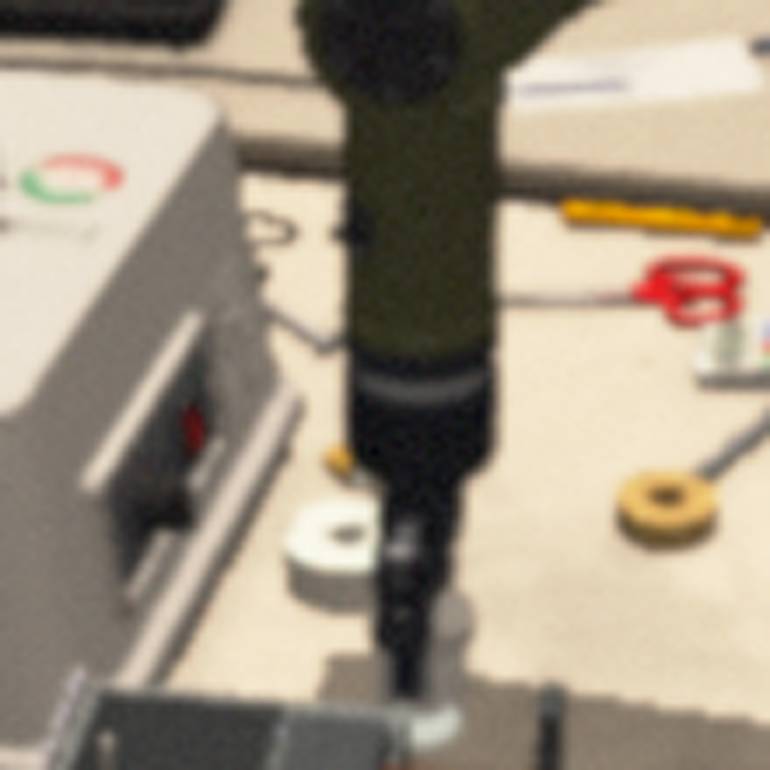

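```bash
python3 -m inch '[[85,-1,0,0,0,0,0],[85,-1.5,0,0,0,0,0],[85,-2,0,0,0,0,0],[85,-2.5,0,0,0,0,0],[85,-3,0,0,0,0,0]]'
python3 -m inch '[[85,-3,0,0,0,0,0],[85,-2,-1.5,2,0,0,0],[85,0,-2.5,3,0,0,0],[85,0,-2.5,3,0,0,0],[85,0,-2.5,3,0,0,0]]'
python3 -m inch '[[85,0,0,3.5,0,0,0],[85,0,0,3.5,0,0,0],[85,0,0,3.5,0,0,0],[85,0,0,0,0,0,0]]'
python3 - <<'E'
from h import *
show()
a=ctrl.capture('side'); b=ctrl.capture('top'); cv2.imwrite('pics/side26.png',a); cv2.imwrite('pics/top26.png',b)
crop('side',180,110,300,240,5,'pics/s26.png',a); crop('top',170,110,400,230,3,'pics/t26.png',b)
E
```

```text
time_s: 27.07
tcp_pos: [0.5672, -0.1167, 0.1249]
ee_rot: [1.148, 1.248, -1.148]
contact_force: [0.8, 0.5, -0.4]
width: 0.0729
time_s: 27.48
tcp_pos: [0.4871, -0.235, 0.1759]
ee_rot: [1.148, 1.244, -1.145]
contact_force: [1.2, -0.4, -0.8]
width: 0.0728
time_s: 27.82
tcp_pos: [0.4939, -0.3476, 0.1748]
ee_rot: [1.152, 1.238, -1.156]
contact_force: [-1.5, -0.8, 0.3]
width: 0.0729
t 27.82 tcp [ 0.4939 -0.3476  0.1748] box [-0.1403 -0.4586  0.1748] F [-1.5469 -0.8067  0.3333] w 0.0729
x [ 0.0018 -0.005  -1.    ] z [ 0.0732 -0.9973  0.0051]
q [ 0.7341  0.2517 -0.1966  1.6281  0.0545  1.2626 -0.9704]
```

View pics/s26.png

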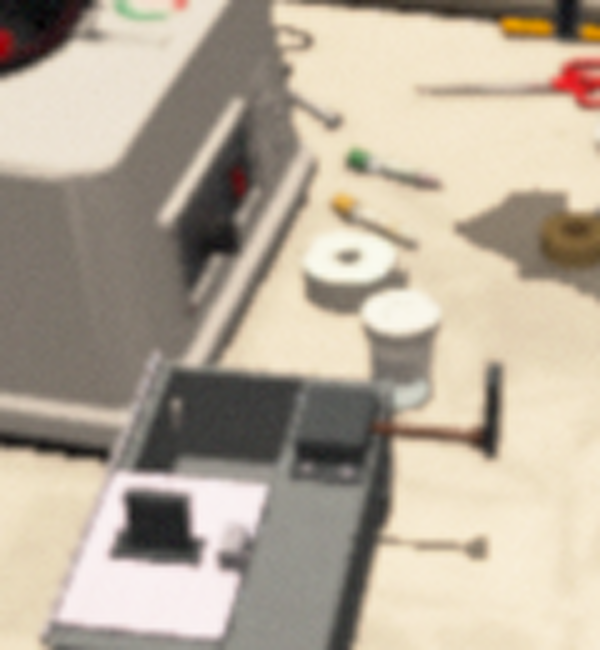

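View pics/t26.png

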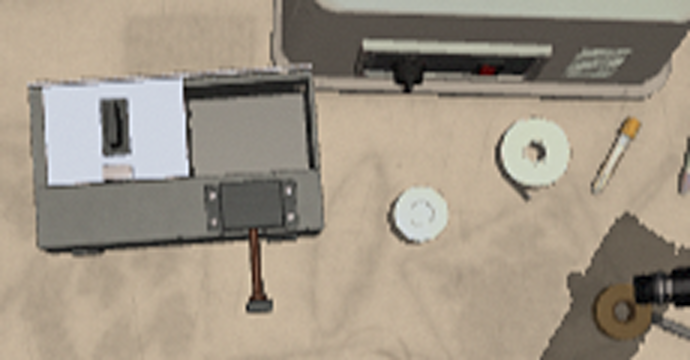

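```bash
python3 -m inch '[[85,0,0,0,0,0,0],[85,0,0,0,0,0,0],[85,0,0,0,0,0,0]]'
python3 - <<'E'
from h import *
t=lambda u,v:(u/3+170-.33,v/3+110-.33)
s=lambda u,v:(u/5+180-.4,v/5+110-.4)
for nm,a,b in (('cup lid top',t(420,213),s(401,308)),('bolt tab top',t(260,303),s(494,366)),('cover tab top',t(116,128),s(157,490))):
    q,e=tri(a,b); print(nm,q,e,'box',wb(q))
for nm,a in [('label',t(535,152)),('tape',t(621,311))]: print(nm,onz('top',a,.02))
o=ctrl.get_obs(); print(o['time_s'],o['contact_force'],np.abs(o['qd']).max())
E
```

```text
time_s: 28.17
tcp_pos: [0.4968, -0.3371, 0.1747]
ee_rot: [1.147, 1.247, -1.144]
contact_force: [0.4, -0.1, 0.9]
width: 0.0729
cup lid top [ 0.5674 -0.1153  0.0764] 0.0002577166022035529 box [-0.047  -0.2336  0.0764]
bolt tab top [0.4711 0.041  0.1528] 0.0022743530452532463 box [-0.1294 -0.0694  0.1528]
cover tab top [0.6371 0.1815 0.1335] 0.007205884530663405 box [0.0481 0.0562 0.1335]
label [ 0.6403 -0.2413  0.02  ]
tape [ 0.4785 -0.3315  0.02  ]
28.1667 [ 0.3654 -0.1153  0.85  ] 0.004523967668436221
```

Run:
```python
from h import *
t=lambda u,v:(u/3+170-.33,v/3+110-.33)
print('cover right edge',wb(onz('top',t(187,130),.09)),'left edge',wb(onz('top',t(44,135),.09)))
t0=lambda u,v:(u/6+165-.4,v/6+115-.4)
print('at start',wb(onz('top',t0(665,210),.09)),wb(onz('top',t0(385,225),.09)))
a=cv2.imread('pics/top26.png')
print('tab', [wb(onz('top',t(u,128),.1336)) for u in (103,128)])
print(ctrl.finish_job())
```

```text
cover right edge [ 0.0462 -0.0098  0.09  ] left edge [0.0491 0.1292 0.09  ]
at start [ 0.049  -0.1374  0.09  ] [ 0.0494 -0.0005  0.09  ]
tab [array([0.0452, 0.0677, 0.1336]), array([0.0439, 0.0443, 0.1336])]
the job is handed in; nothing more can be done
None
```

I worked the bolt free and drew it, opened the cover, and stood the cup upright on the table to the right of the box. The job is handed in at about 28 s of the 64 s allowed, and no verdict was reported.

**Bolt:** Push-and-pull strokes moved the catch from about 7 to 8.5 to 9.5 mm, never pulling with more than about 20 N. After that it ran freely at about 5 N, and I made one extra full push before drawing it to its stop.

**Last checks from the pictures:**

| Item | Measured | Needed |
|---|---|---|
| Bolt | drawn about 36 mm | at least 32 mm |
| Cover | open about 124–130 mm, pressed against its stop at 17 N | at least 118 mm |
| Cup | upright at box (-0.047, -0.234) | y below -0.165 |
| Label roll and tape roll | within about 2 mm of their starting places | under 30 mm |
| Arm | clear of everything, force about 1 N | touching nothing |

I did not measure the dropper bottle again; the arm never went near it.

**Checks that disagreed:**
- **Fingertip height:** The fingertips sit about 30 mm higher than the stated tool offset. I found this by touching the bolt tab, and allowed for it from then on. That touch also pushed the bolt back about 4 mm.
- **Cup lid height:** The last picture put the lid top at 76 mm, where 72 mm was expected. That is about one pixel of error. The cup met the table at exactly the height worked out from the grasp.
- **Grip width on the cup:** It read 52 mm, where the lid is 55 mm. It did not slip.

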